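Set up the crumpet station

ROBOT

A 7-joint arm with a two-finger parallel gripper is mounted at the origin on the work surface. World frame = base frame: x ahead of the robot, y to its left, z up, the work surface at z = 0. Lengths are in m, angles in degrees, forces in N, time in s.
With the tool pointing down it reaches from about 0.425 to 0.875 m from the base axis. Payload 4.7 kg.
Tool frame: the origin (TCP) lies at the centre of the arm's flange, where the gripper is bolted on; the fingertips stand 182 mm ahead of it and the grasp point (between the pads) lies 164 mm ahead of it (env.grip_depth is the distance from the TCP to the grasp point, in m); z points along the fingers, y is the line along which they close (so a half turn about z gives the same grasp; the last joint's range is limited). The gripper opens to 87 mm and grips with 3 to 60 N. Pads are 19 mm wide; open, the fingers measure 117 mm over their backs; the gripper's body (75 mm by 190 mm) begins 51 mm behind the grasp point.
Start: joints at [65.839, 18.392, -4.016, 83.108, 1.295, 78.541, -3.26], TCP at [0.274, -0.589, 0.405] pointing down, gripper open.
Joint ranges: [-163.93, 163.93], [-17.29, 119.83], [-79.2, 71.16], [3.27, 140.29], [-89.18, 269.18], [5.43, 117.66], [-154.24, 154.24]. Speed limits (degrees/s): [147.25, 147.25, 180, 180, 180, 180, 180].

INTERFACE

Orientations are given as [roll, pitch, yaw] about the fixed x, y, z axes, in that order (R = Rz(yaw) Ry(pitch) Rx(roll)).
In Python, from cell import env gives the robot as it stands. The module is installed in compiled form; this text tells all that it offers.
- The arm moves only by the tool send_rows, never from a script. Its arguments are lists of equal length, an entry for each row: "xyz": the shift along the tool's x, y, z in m, a list of three; "rotation": the turn, a rotation vector about the tool's x, y, z in rad, a list of three; "jaw": the opening, from 0 (shut) to 1 (fully open). A call has 1 to 20 rows; each row shifts and turns the commanded pose from where the row before left it, along the tool's axes as they then stand; what a row does not reach is not made up. A row lasts 1/10 s, in which the tool goes at most 50 mm and 8.59 degrees, less where a joint would pass 70% of its speed; a pose out of reach is approached as far as the arm can. A call is refused whole if a number of a shift passes 0.05 or a number of a turn 0.15, either way. A call with a gripper value outside its range is refused whole. The fingers move at their own pace and stop on an object; "newtons" is the grip in N (left out, the last holds). Time passes only in rows, so rows that do not move let the fingers close. It gives the time, the measured TCP pose, the force, the opening and the grip force at its end, in the units of the state.
- env.get_obs(): the state, without advancing time (a new reading comes with each control period).
- env.read_camera(name): name is "scene" or "side" or "wrist"; returns a dict with "image" (480x640x3 uint8, blue, green, red), "fx", "fy", "cx", "cy" (pixels), "R" (3x3) and "t" (3): a world point X has camera coordinates R X + t. Camera axes: x right, y down, z forward; pixel columns grow to the right and rows downward; lengths in m; the calibration is good to about 2 mm. A picture is of the moment at which its call begins. There is no depth.
- env.sign_off(): hands the job in; it is judged then, once.
The state is a dict: "time_s": time; "qpos": joint angles; "joint_velocities": joint speeds; "effort": joint torques, N m; "tool_pos": TCP position; "tool_rot": TCP orientation; "force": force on the tool from outside, world axes, zero at the start; "wrist_torque": the same for the moment, N m; "grip_width": finger opening in m; "grasp_force": force on a finger pad.
Only numpy, scipy, OpenCV 4.12 (cv2) and the standard library are available. Lean on these libraries where they do the work, as an engineer would, in place of code of your own. Each camera call takes 0.05 s, during which the arm holds its last target. There are 200 camera calls.

TASK

Get this cooking station ready for crumpets: stand every ingredient carton upright on one of its small ends on the wooden ingredients board, and put exactly three of the four steel rings down flat on the griddle's dark plate, each wholly on the plate and none on top of another, leaving the fourth on the worktop. Only when all that is in place, turn the griddle's dial clockwise past its click to on, and leave everything standing. Do not knock the jam jar, the bowl or the little spice jar out of place.

Things in the scene. Friction and masses are not known exactly. Their poses are not given: they have to be found in the camera images.
- carton0: small plain cardboard ingredient carton, 80 x 56 x 26 mm, 110 g, starts lying flat on the worktop (may be absent). Origin at its centre; own x along its 80 mm length, y along its 56 mm width, z through its 26 mm thickness. All cartons are alike; either small end (56 x 26 mm) may be the foot
- carton1: small plain cardboard ingredient carton, 80 x 56 x 26 mm, 110 g, starts lying flat on the worktop (may be absent). Origin at its centre; own x along its 80 mm length, y along its 56 mm width, z through its 26 mm thickness. All cartons are alike; either small end (56 x 26 mm) may be the foot
- carton2: small plain cardboard ingredient carton, 80 x 56 x 26 mm, 110 g, starts lying flat on the worktop (may be absent). Origin at its centre; own x along its 80 mm length, y along its 56 mm width, z through its 26 mm thickness. All cartons are alike; either small end (56 x 26 mm) may be the foot
- board: fixed flat wooden ingredients board, 130 (own x) x 210 (own y) x 12 mm thick, lying on the worktop. Origin at the centre of its underside; its top is 12 mm above the worktop
- ring0_mid (a point): centre of a plain steel cooking ring (short open tube), 54 mm outside diameter, 28 mm high, wall 2.5 mm, 45 g; starts on the worktop; point at mid height on its axis, own z along the axis. All four rings are alike
- ring1_mid (a point): centre of a plain steel cooking ring (short open tube), 54 mm outside diameter, 28 mm high, wall 2.5 mm, 45 g; starts on the worktop; point at mid height on its axis, own z along the axis. All four rings are alike
- ring2_mid (a point): centre of a plain steel cooking ring (short open tube), 54 mm outside diameter, 28 mm high, wall 2.5 mm, 45 g; starts on the worktop; point at mid height on its axis, own z along the axis. All four rings are alike
- ring3_mid (a point): centre of a plain steel cooking ring (short open tube), 54 mm outside diameter, 28 mm high, wall 2.5 mm, 45 g; starts on the worktop; point at mid height on its axis, own z along the axis. All four rings are alike
- griddle: fixed low electric griddle, 230 (own x) x 210 (own y) mm, its casing top 54 mm above the worktop; origin at the centre of its underside, own z up; the dark steel plate covers the part towards own +x, the control strip with the dial lies at own -x
- plate_mid (a point): centre of the top face of the griddle's dark steel plate, 170 (own x) x 200 (own y) mm, 60 mm above the worktop
- dial_grip (a point): point on the upright axis of the griddle's black dial, in the middle of its grip bar, about 77 mm above the worktop. The bar is 12 mm thick (dial's own x), 46 mm long (own y) and 22 mm tall (from 65 to 87 mm above the worktop), on a round foot of 50 mm diameter; the point turns with the dial
- dial (a joint): turn of the griddle's dial, rad, growing clockwise seen from above: 0 = off, 1.25 = on (end stop); a stiff click lies midway at about 0.6, past which it springs on by itself to the stop; needs about 0.15 N m
- jam_jar: jam jar with lid, 64 mm diameter, 100 mm tall, bystander; origin under its centre
- bowl: white bowl, 110 mm diameter, 60 mm tall, bystander; origin under its centre
- spice_jar: small spice jar, 44 mm diameter, 60 mm tall, bystander; origin under its centre
Things that resemble listed ones, but are neither listed nor needed, are in the scene too. Leave any blue look-alike of the part that bears ring2_mid alone.

How it is judged:
By the outcome, as a careful person would: the job done as asked, in the order asked, and still so for the second after the job is handed in, with the robot touching nothing.
Of carton0, carton1, carton2 only 2 to 3 are there at a start; the rules pass over those that are not, and their reading is None.
At some moment in a run one of ring0, ring1, ring2, ring3 may be knocked a few centimetres aside while the robot is not near it.
Once in a run the grip may slacken for a moment while it holds something.
It also fails if it takes over 210 s, if anything falls off the work surface, if the arm or the gripper's body presses on something with over 40 N, if the wrist force passes 120 N, or if a joint passes its speed limit or range.

## Working session

There is one attempt and no reset: what is moved stays moved. The work goes in short steps, Python scripts to look and compute and a tool call to move; the robot and the scene stay as the last step left them, time stands still between calls to the robot, and variables do not carry over. Pictures are saved under pics/ and viewed, at most 14 in all, crops included, and the job is handed in when it is done.

Besides the shell and the picture viewer there is one more tool, called after ">>>" by a JSON object that holds its "method" and its "body". send_rows: Moves the arm, as the interface text tells. Its arguments: {"type":"object","properties":{"xyz":{"type":"array"},"rotation":{"type":"array"},"jaw":{"type":"array"},"newtons":{"type":"number"}},"required":["xyz","rotation","jaw"]}

```bash
mkdir -p pics; ls; python3 - <<'E'
from cell import env
import cv2,numpy as np
for n in ("scene","side","wrist"):
    c=env.read_camera(n); cv2.imwrite(f"pics/{n}0.png",c["image"])
    print(n,c["fx"],c["cx"],c["cy"],np.round(c["R"],3).tolist(),np.round(c["t"],3).tolist())
print(env.get_obs(), env.grip_depth)
E
```

```text
pics
scene 587.8539572714851 330.3910018241292 239.6070143656578 [[-0.616, 0.787, 0.016], [0.581, 0.468, -0.666], [-0.532, -0.401, -0.746]] [0.314, -0.249, 1.569]
side 447.87606085272716 308.9575033466042 233.9301560072399 [[-0.72, -0.694, 0.001], [-0.534, 0.552, -0.64], [0.444, -0.461, -0.768]] [0.4, 0.328, 0.888]
wrist 359.80792489260534 323.2344699552194 236.88251319611152 [[0.422, -0.907, -0.003], [-0.866, -0.403, 0.296], [-0.27, -0.122, -0.955]] [-0.648, -0.036, 0.392]
{'time_s': 0.15, 'qpos': array([65.83820799, 18.42883295, -4.01765154, 83.15761022,  1.29400278,
       78.54091209, -3.26059902]), 'joint_velocities': array([-0.01528629, -0.17630697,  0.02908851, -0.16802357,  0.07164283,
        0.02353193, -0.01409529]), 'effort': array([-6.62594957e-04, -4.91797256e+01, -4.05045524e-01, -3.12877214e+01,
       -6.39983034e-02,  4.04266943e-02,  1.50313076e-04]), 'tool_pos': array([ 0.27432116, -0.58911448,  0.40392902]), 'tool_rot': array([-1.79917813e+02,  3.36520345e-03,  2.49723745e+01]), 'force': array([ 0.30835143,  0.68195242, -0.05789885]), 'wrist_torque': array([-0.00417084,  0.01614682,  0.01001502]), 'grasp_force': 0.0, 'grip_width': 0.08694700459590288} 0.1635
```

View pics/scene0.png

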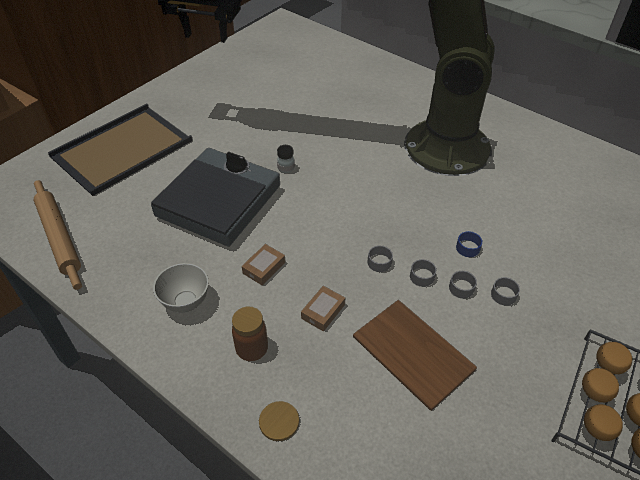

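View pics/side0.png

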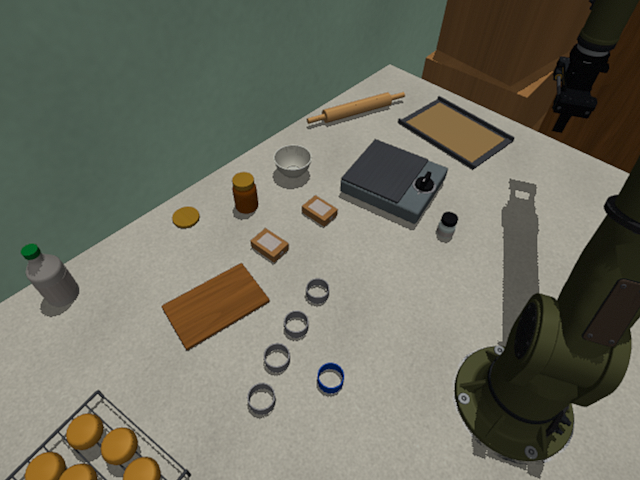

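The scene view shows two cartons, at (264,263) and (323,307). The four steel rings are at (380,258), (424,272), (463,284) and (506,291), with a blue look-alike at (469,243) to leave alone. The wooden board is at (415,353); the tray at (120,148) could be mistaken for it. The griddle dial is at (236,161), and the spice jar's black lid at (285,152) could be mistaken for that. The jam jar is at (249,333), the bowl at (182,288), and a loose lid at (279,421).

```bash
cat > h.py <<'E'
from cell import env
import cv2,numpy as np
def ray(c,uv,z):
    uv=np.atleast_2d(np.array(uv,float)); R=np.array(c["R"]);t=np.array(c["t"])
    d=np.c_[(uv[:,0]-c["cx"])/c["fx"],(uv[:,1]-c["cy"])/c["fy"],np.ones(len(uv))]@R
    o=-R.T@t
    return (o+d*((z-o[2])/d[:,2])[:,None])
def proj(c,X):
    p=np.atleast_2d(X)@np.array(c["R"]).T+np.array(c["t"])
    return np.c_[p[:,0]/p[:,2]*c["fx"]+c["cx"],p[:,1]/p[:,2]*c["fy"]+c["cy"]]
def blobs(mask,amin):
    n,l,s,ce=cv2.connectedComponentsWithStats(mask.astype(np.uint8),connectivity=8)
    return [(i,s[i],ce[i],l==i) for i in range(1,n) if s[i][4]>=amin]
E
python3 - <<'E'
from h import *
im=cv2.imread("pics/scene0.png")
cv2.imwrite("pics/crop1.png",cv2.resize(im[130:420,140:530],None,fx=2,fy=2,interpolation=cv2.INTER_CUBIC))
h=cv2.cvtColor(im,cv2.COLOR_BGR2HSV); s=cv2.cvtColor(cv2.imread("pics/side0.png"),cv2.COLOR_BGR2HSV)
for n,(u,v) in dict(cl=(264,263),ct=(252,264),cs=(258,275),bd=(415,353),tb=(400,200),ring=(425,281),ringin=(424,268),plate=(215,195),strip=(215,155),dial=(236,161)).items(): print(n,h[v,u])
for n,(u,v) in dict(cl=(319,208),ct=(308,208),bd=(215,305),tb=(380,260),ring=(317,301),plate=(380,170),strip=(415,190)).items(): print(n,s[v,u])
E
```

```text
cl [ 10  17 135]
ct [ 15  11 136]
cs [ 14 106 118]
bd [ 13 129  97]
tb [ 27  17 135]
ring [80 13 59]
ringin [90  5 51]
plate [110  16  49]
strip [99 22 80]
dial [20 29 26]
cl [ 15  25 163]
ct [ 15 160 140]
bd [ 15 181 120]
tb [ 24  22 172]
ring [150   4  59]
plate [102  21  60]
strip [97 25 92]
```

View pics/crop1.png

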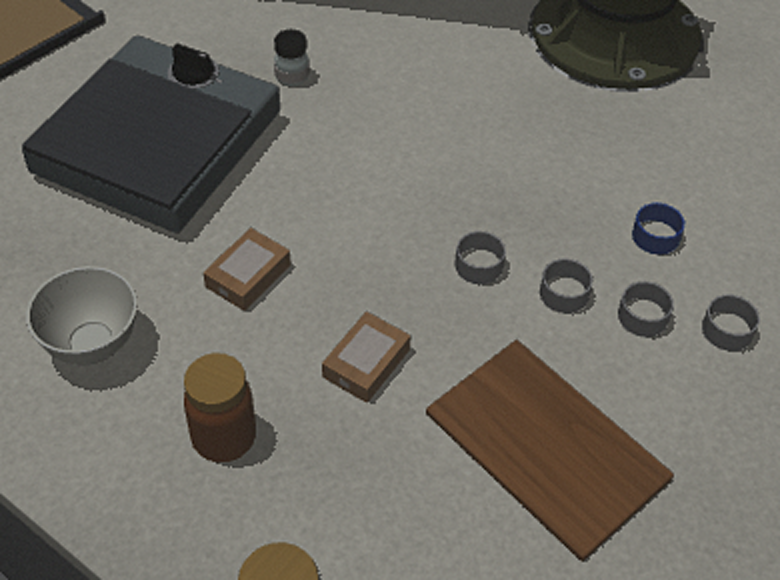

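The crop confirms both cartons (crop pixels (248,263) and (366,352)), the four grey rings, the blue one at (658,228), and the dial bar at (192,62). Next I'll measure.

```bash
cat > meas.py <<'E'
from h import *
def rect(c,mask,z):
    cs,_=cv2.findContours(mask.astype(np.uint8),cv2.RETR_EXTERNAL,cv2.CHAIN_APPROX_NONE)
    k=max(cs,key=cv2.contourArea)[:,0]
    p=(ray(c,k,z)[:,:2]*1000).astype(np.float32)
    (x,y),(w,h),a=cv2.minAreaRect(p)
    if w<h: w,h,a=h,w,a+90
    a=(a+90)%180-90
    return np.round([x,y,w,h,a],1)  # a: direction of long side
def ring_meas(c,boxes):
    out=[]
    hsv=cv2.cvtColor(c["image"],cv2.COLOR_BGR2HSV)
    m=(hsv[...,2]<(72 if c["n"]=="scene" else 85))&(hsv[...,1]<60)
    for i,st,ce,mk in blobs(m,60):
        if 15<st[2]<45 and 12<st[3]<45:
            k=np.argwhere(mk)[:,::-1].astype(np.int32)
            (u,v),r=cv2.minEnclosingCircle(k); hull=cv2.convexHull(k); M=cv2.moments(hull)
            out.append((np.round(ray(c,(M["m10"]/M["m00"],M["m01"]/M["m00"]),.014)[0,:2]*1000,1),st[:4],round(M["m00"])))
    return out
E
python3 - <<'E'
from meas import *
for n in ("scene","side"):
    c=env.read_camera(n); c["n"]=n; hsv=cv2.cvtColor(c["image"],cv2.COLOR_BGR2HSV); print(n)
    for r in ring_meas(c,None): print(" ring",*r)
    sat=(hsv[...,1]>70)&(hsv[...,0]<25)&(hsv[...,2]>60)
    for i,st,ce,mk in blobs(sat,150):
        if st[0]<2 or st[4]>9000 or st[0]+st[2]>600: continue
        print(" sat",st,"z12",rect(c,mk,.012),"z26",rect(c,mk,.026))
    lab={"scene":[(264,263),(323,307)],"side":[(319,208),(269,243)]}[n]
    for (u,v) in lab:   # top face: label + rim, brightest; measure label
        f=(hsv[...,1]<60).astype(np.uint8)
        k,l=cv2.connectedComponents(f,connectivity=4); print(" label",rect(c,l==l[v,u],.026))
    dark=(hsv[...,2]<(62 if n=="scene" else 75))&(hsv[...,1]<120)
    u,v={"scene":(215,195),"side":(380,170)}[n]
    k,l=cv2.connectedComponents(cv2.morphologyEx(dark.astype(np.uint8),cv2.MORPH_OPEN,np.ones((3,3))),connectivity=4); print(" plate",rect(c,l==l[v,u],.06))
E
```

```text
scene
 ring [ 304.4 -310.2] [277 145  16  15] 184
 ring [ 346.6 -264.2] [278 161  18  13] 152
 ring [447.1  88.9] [368 246  25  27] 506
 ring [421.5 182.4] [410 260  26  27] 522
 ring [378.5 259.1] [452 272  24  15] 226
 ring [337.1 339.6] [495 278  24  17] 234
 ring [408.1 270.5] [449 280  28  20] 332
 ring [368.4 346.4] [491 285  28  22] 336
 sat [  60  112  122   75 4190] z12 [ 553.6 -654.9  258.7  169.9   -5.7] z26 [ 562.4 -638.5  255.   167.5   -5.7]
 sat [  34  180   48  110 1875] z12 [ 836.7 -534.1  380.6   43.    69.5] z26 [ 841.5 -519.5  375.2   42.3   69.5]
 sat [242 244  43  40 450] z12 [ 614.5 -105.7   93.8   60.7    4.3] z26 [622.4 -97.1  92.4  59.8   4.3]
 sat [301 286  44  44 569] z12 [624.5  67.4  93.6  59.5   6.1] z26 [632.3  73.6  92.3  58.6   6.1]
 sat [ 353  300  124  109 6294] z12 [594.8 269.  208.1 131.4  79.5] z26 [603.  272.2 205.1 129.5  79.5]
 sat [232 307  32  36 851] z12 [749.1 -21.9  84.4  61.   44.4] z26 [755.1 -14.5  83.2  60.1  44.4]
 sat [ 259  401   40   40 1213] z12 [861.  159.1  69.8  68.8  84.3] z26 [865.4 163.9  68.8  67.8  84.3]
 label [ 615.3 -
[... 1733 characters left out ...]
.8  72.2  92.9  68.2   5. ] z26 [616.9  79.1  91.4  67.1   5. ]
 sat [ 162  263  107   86 4588] z12 [587.7 272.  208.9 133.2  79.5] z26 [579.5 275.7 205.6 131.1  79.5]
 sat [  66  413   37   37 1040] z12 [546.8 616.1  66.5  64.5 -34.6] z26 [539.2 614.4  65.5  63.5 -34.6]
 sat [ 100  427   38   38 1083] z12 [477.8 583.9  67.3  63.3 -18.8] z26 [471.3 582.7  66.2  62.3 -18.8]
 sat [  24  451   73   29 1371] z12 [520.4 670.2 128.1  45.6  44. ] z26 [513.2 667.6 126.   44.8  44. ]
 sat [123 457  38  23 705] z12 [413.5 574.   65.3  35.5  44. ] z26 [408.  572.9  64.2  35.   44. ]
 label [614.3 -99.6  49.2  36.7   2.9]
 label [624.2  73.   49.1  36.7   4.4]
 plate [ 522.6 -292.5  243.9  237.2  -78.9]
```

```bash
python3 - <<'E'
from meas import *
a=cv2.imread("pics/scene0.png")[140:250,140:290]; b=cv2.imread("pics/side0.png")[130:230,330:460]
f=lambda i,w:cv2.resize(cv2.convertScaleAbs(i,alpha=1.8),None,fx=w,fy=w,interpolation=cv2.INTER_CUBIC)
A=f(a,2.6);B=f(b,3)
A=f(a,2.5); o=np.zeros((300,780,3),np.uint8); o[:275,:375]=A; B=f(b,3); o[:300,385:775]=B
cv2.imwrite("pics/grid.png",o)
for n in ("scene","side"):
    c=env.read_camera(n); hsv=cv2.cvtColor(c["image"],cv2.COLOR_BGR2HSV)
    m=((hsv[...,2]<(88 if n=="scene" else 105))&(hsv[...,1]<60)).astype(np.uint8)
    for u,v in {"scene":[(380,258),(424,272),(463,284),(506,291)],"side":[(317,291),(296,324),(277,357),(261,398)]}[n]:
        w=m[v-22:v+23,u-22:u+23]; g=c["image"][v-22:v+23,u-22:u+23]
        s=[x for x in blobs(w,25) if np.hypot(*(x[2]-22))<16]
        k=np.vstack([np.argwhere(x[3])[:,::-1] for x in s]).astype(np.int32)
        h=cv2.convexHull(k); M=cv2.moments(h); bb=cv2.boundingRect(h)
        print(n,np.round(ray(c,(M["m10"]/M["m00"]+u-22,M["m01"]/M["m00"]+v-22),.014)[0,:2]*1000,1),bb,M["m00"])
E
```

```text
scene [446.8  90.1] (9, 10, 28, 27) 562.0
scene [421.5 184.5] (8, 10, 28, 28) 580.0
scene [395.6 266.6] (8, 9, 29, 29) 606.5
scene [355.8 345. ] (7, 9, 29, 29) 622.0
side [442.3  92.4] (10, 10, 24, 27) 491.0
side [416.8 186.9] (10, 9, 24, 30) 559.5
side [391. 269.] (9, 9, 26, 31) 623.5
side [350.6 348. ] (9, 7, 28, 36) 731.5
```

View pics/grid.png

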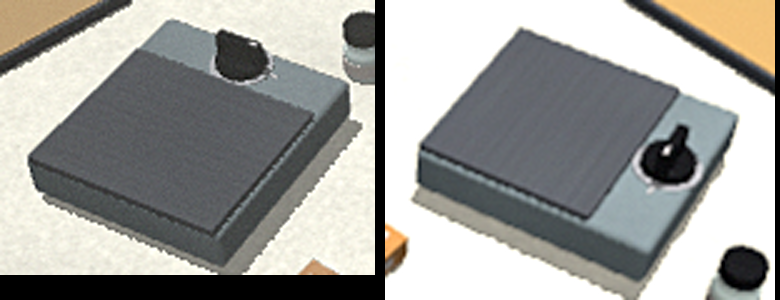

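The griddle crops show the plate corners clearly: left view (28,158), (140,50), (312,112), (213,232); right view (420,150), (520,30), (680,92), (588,218). The dial foot is at (243,62) and (668,162).

```bash
python3 - <<'E'
from meas import *
C={n:env.read_camera(n) for n in("scene","side")}
S=np.array([(28,158),(140,50),(312,112),(213,232)])/2.5+[140,140]
T=(np.array([(420,150),(520,30),(680,92),(588,218)])-[385,0])/3+[330,130]
for n,p,d in(("scene",S,np.array([(243,62)])/2.5+[140,140]),("side",T,(np.array([(668,162)])-[385,0])/3+[330,130])):
    q=ray(C[n],p,.06)[:,:2]*1000; print(n,q.round().tolist(),"mid",q.mean(0).round(1),cv2.minAreaRect(q.astype(np.float32)),"dialfoot",ray(C[n],d,.06)[0].round(4))
# triangulate jam jar/bowl/spice: silhouettes' vertical axis -> use base centre guesses
for nm,a,z in(("jam lid",(248,320),.1),("bowl",(182,276),.06),("spice lid",(285,151),.06)): print(nm,ray(C["scene"],a,z)[0].round(3))
for nm,a,z in(("jam lid",(243,180),.1),("bowl",(293,157),.06),("spice lid",(449,217),.06)): print(nm,ray(C["side"],a,z)[0].round(3))
E
```

```text
scene [[669.0, -388.0], [503.0, -419.0], [464.0, -231.0], [629.0, -195.0]] mid [ 566.2 -308.3] ((566.1314697265625, -308.74481201171875), (169.57101440429688, 197.29696655273438), 11.648170471191406) dialfoot [ 0.4531 -0.3298  0.06  ]
side [[617.0, -190.0], [659.0, -385.0], [495.0, -417.0], [458.0, -226.0]] mid [ 557.3 -304.6] ((557.6502685546875, -303.18328857421875), (167.6525421142578, 199.8531951904297), 11.039284706115723) dialfoot [ 0.4486 -0.3313  0.06  ]
jam lid [0.78  0.019 0.1  ]
bowl [ 0.768 -0.179  0.06 ]
spice lid [ 0.342 -0.274  0.06 ]
jam lid [0.772 0.019 0.1  ]
bowl [ 0.778 -0.165  0.06 ]
spice lid [ 0.336 -0.275  0.06 ]
```

```bash
cat > plan.py <<'E'
import sys
from h import *
from scipy.spatial.transform import Rotation as Ro
def plan(g,yaw,tilt,back=0.):
    """grasp point g, yaw of tool x, tilt (+ = fingers forward along tool x), back off along tool axis"""
    o=env.get_obs(); R0=Ro.from_euler('xyz',o["tool_rot"],degrees=True)
    R1=Ro.from_euler('ZX',[yaw,180],degrees=True)*Ro.from_euler('y',tilt,degrees=True)
    tcp=np.array(g)-(env.grip_depth+back)*R1.as_matrix()[:,2]; d=tcp-o["tool_pos"]
    print("t",round(o["time_s"],2),"pos",o["tool_pos"].round(4),"rpy",o["tool_rot"].round(1),"q",o["qpos"].round(0),"w",round(o["grip_width"],4))
    print("tcp goal",tcp.round(4)," shift now-frame",(R0.inv().apply(d)).round(4)," rotvec",(R0.inv()*R1).as_rotvec().round(4)," shift goal-frame",(R1.inv().apply(d)).round(4))
if __name__=="__main__":
    a=list(map(float,sys.argv[1:])); plan(a[:3],a[3],a[4],a[5])
E
python3 plan.py .633 -.0997 .024 2.7 -20 .12
```

```text
t 0.45 pos [ 0.2744 -0.5892  0.4047] rpy [-180.    0.   25.] q [66. 18. -4. 83.  1. 79. -3.] w 0.0869
tcp goal [ 0.7299 -0.0951  0.2904]  shift now-frame [ 0.6215 -0.2556  0.1143]  rotvec [ 0.0677 -0.3446  0.3848]  shift goal-frame [ 0.4885 -0.4721 -0.0562]
```

>>> {"method": "send_rows", "body": {"xyz": [[0.0444, -0.0183, 0], [0.0444, -0.0183, 0], [0.0444, -0.0183, 0], [0.0444, -0.0183, 0], [0.0444, -0.0183, 0], [0.0444, -0.0183, 0], [0.0444, -0.0183, 0], [0.0444, -0.0183, 0], [0.0444, -0.0183, 0], [0.0444, -0.0183, 0], [0.0444, -0.0183, 0], [0.0444, -0.0183, 0], [0.0444, -0.0183, 0], [0.0444, -0.0183, 0], [0, 0, 0], [0, 0, 0], [0, 0, 0], [0, 0, 0], [0, 0, 0]], "rotation": [[0, 0, 0], [0, 0, 0], [0, 0, 0], [0, 0, 0], [0, 0, 0], [0, 0, 0], [0, 0, 0], [0, 0, 0], [0, 0, 0], [0, 0, 0], [0, 0, 0], [0, 0, 0], [0, 0, 0], [0, 0, 0], [0.017, -0.086, 0.096], [0.017, -0.086, 0.096], [0.017, -0.086, 0.096], [0.017, -0.086, 0.096], [0, 0, 0]], "jaw": [1, 1, 1, 1, 1, 1, 1, 1, 1, 1, 1, 1, 1, 1, 1, 1, 1, 1, 1], "newtons": 30}}

```text
time_s: 2.35
tool_pos: [0.7305, -0.0943, 0.4028]
tool_rot: [-180.0, 20.1, 2.8]
force: [-0.6, 0.4, -1.3]
grip_width: 0.0871
grasp_force: 0.0
```

```bash
python3 plan.py .633 -.0997 .024 2.7 -20 .06
```

```text
t 2.35 pos [ 0.7305 -0.0943  0.4028] rpy [-180.    20.1    2.8] q [ 13.  39. -16.  56.  11. 106. -87.] w 0.0871
tcp goal [ 0.7094 -0.0961  0.234 ]  shift now-frame [0.0382 0.0009 0.1658]  rotvec [-0.0003  0.0022  0.0009]  shift goal-frame [0.0378 0.0008 0.1659]
```

>>> {"method": "send_rows", "body": {"xyz": [[0.0095, 0, 0.0415], [0.0095, 0, 0.0415], [0.0095, 0, 0.0415], [0.0095, 0.001, 0.0415], [0, 0, 0.02], [0, 0, 0.02], [0, 0, 0.02], [0, 0, 0], [0, 0, 0], [0, 0, 0], [0, 0, 0], [0, 0, 0], [0, 0, 0], [0, 0, 0]], "rotation": [[0, 0, 0], [0, 0, 0], [0, 0, 0], [0, 0, 0], [0, 0, 0], [0, 0, 0], [0, 0, 0], [0, 0, 0], [0, 0, 0], [0, 0, 0], [0, 0, 0], [0, 0, 0], [0, 0, 0], [0, 0, 0]], "jaw": [1, 1, 1, 1, 1, 1, 1, 1, 0, 0, 0, 0, 0, 0], "newtons": 30}}

```text
time_s: 3.75
tool_pos: [0.6887, -0.0972, 0.18]
tool_rot: [-180.0, 19.9, 2.8]
force: [0.8, 0.7, 2.4]
grip_width: 0.0559
grasp_force: 30.0
```

```bash
python3 plan.py .61 .22 .30 10 -20 0; python3 -c "
from plan import *
b=np.array([.5915,.2705]);u=np.array([np.cos(np.radians(79.5)),np.sin(np.radians(79.5))])
for s in(-.05,.05): print(b+s*u)"
```

```text
t 3.75 pos [ 0.6887 -0.0972  0.18  ] rpy [-180.    19.9    2.8] q [ 15.  42. -16.  77.  12.  82. -89.] w 0.0559
tcp goal [0.6651 0.2297 0.4536]  shift now-frame [-0.1005 -0.3279 -0.2544]  rotvec [-0.0437 -0.0017 -0.1187]  shift goal-frame [-0.0621 -0.3261 -0.2686]
[0.58238822 0.22133725]
[0.60061178 0.31966275]
```

```bash
python3 - <<'E'
from plan import *
plan([.588,.3175,.22],10,70)
o=env.get_obs();R=Ro.from_euler('xyz',o["tool_rot"],degrees=True)
print(R.inv().apply([0,0,.2]), R.inv().apply(np.array([.437,.29,.38])-o["tool_pos"]))
E
```

```text
t 3.75 pos [ 0.6887 -0.0972  0.18  ] rpy [-180.    19.9    2.8] q [ 15.  42. -16.  77.  12.  82. -89.] w 0.0559
tcp goal [0.4367 0.2908 0.2759]  shift now-frame [-0.2517 -0.3998 -0.0106]  rotvec [ 0.0589  1.5668 -0.1275]  shift goal-frame [ 0.0283 -0.4259 -0.2027]
[-6.80909677e-02 -1.20314631e-04 -1.88052135e-01] [-0.28692189 -0.39900834 -0.10856998]
```

>>> {"method": "send_rows", "body": {"xyz": [[-0.0136, 0, -0.0376], [-0.0136, 0, -0.0376], [-0.0136, 0, -0.0376], [-0.0136, 0, -0.0376], [-0.0136, 0, -0.0376], [-0.0199, -0.0363, 0.0072], [-0.0199, -0.0363, 0.0072], [-0.0199, -0.0363, 0.0072], [-0.0199, -0.0363, 0.0072], [-0.0199, -0.0363, 0.0072], [-0.0199, -0.0363, 0.0072], [-0.0199, -0.0363, 0.0072], [-0.0199, -0.0363, 0.0072], [-0.0199, -0.0363, 0.0072], [-0.0199, -0.0363, 0.0072], [-0.0199, -0.0363, 0.0072]], "rotation": [[0, 0, 0], [0, 0, 0], [0, 0, 0], [0, 0, 0], [0, 0, 0], [0, 0, 0], [0, 0, 0], [0, 0, 0], [0, 0, 0], [0, 0, 0], [0, 0, 0], [0, 0, 0], [0, 0, 0], [0, 0, 0], [0, 0, 0], [0, 0, 0]], "jaw": [0, 0, 0, 0, 0, 0, 0, 0, 0, 0, 0, 0, 0, 0, 0, 0], "newtons": 40}}

```text
time_s: 5.35
tool_pos: [0.4359, 0.2913, 0.3796]
tool_rot: [180.0, 19.9, 2.7]
force: [0.0, 0.8, -1.0]
grip_width: 0.0552
grasp_force: 40.0
```

>>> {"method": "send_rows", "body": {"xyz": [[0, 0, 0], [0, 0, 0], [0, 0, 0], [0, 0, 0], [0, 0, 0], [0, 0, 0], [0, 0, 0], [0, 0, 0], [0, 0, 0], [0, 0, 0], [0, 0, 0], [0, 0, 0], [0, 0, 0], [0, 0, 0]], "rotation": [[0.0045, 0.1205, -0.0098], [0.0045, 0.1205, -0.0098], [0.0045, 0.1205, -0.0098], [0.0045, 0.1205, -0.0098], [0.0045, 0.1205, -0.0098], [0.0045, 0.1205, -0.0098], [0.0045, 0.1205, -0.0098], [0.0045, 0.1205, -0.0098], [0.0045, 0.1205, -0.0098], [0.0045, 0.1205, -0.0098], [0.0045, 0.1205, -0.0098], [0.0045, 0.1205, -0.0098], [0.0045, 0.1205, -0.0098], [0, 0, 0]], "jaw": [0, 0, 0, 0, 0, 0, 0, 0, 0, 0, 0, 0, 0, 0]}}

```text
time_s: 6.75
tool_pos: [0.4698, 0.2722, 0.4214]
tool_rot: [-177.7, -61.8, 9.3]
force: [-0.3, -1.0, -1.1]
grip_width: 0.0554
grasp_force: 40.0
```

```bash
python3 plan.py .588 .3175 .11 10 70 0; python3 - <<'E'
from h import *
c=env.read_camera("side"); cv2.imwrite("pics/s1.png",c["image"][100:480,100:580])
E
```

```text
t 6.75 pos [0.4698 0.2722 0.4214] rpy [-177.7  -61.8    9.3] q [  27.  -17.  -59.  122.   42.   13. -154.] w 0.0554
tcp goal [0.4367 0.2908 0.1659]  shift now-frame [-0.2391 -0.0198  0.0956]  rotvec [-0.0292  0.1434 -0.0082]  shift goal-frame [-0.2501 -0.024   0.0598]
```

View pics/s1.png

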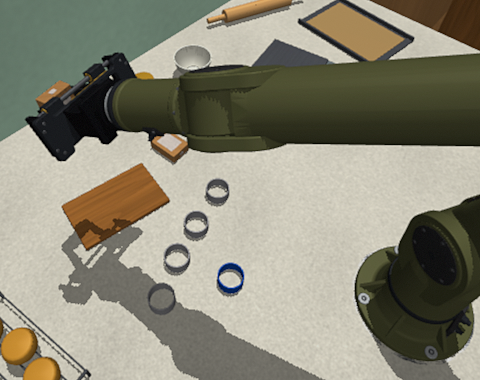

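The carton is held at (52,95), with the hand tilted about 62° over the board. Two joints are at their limits, so I'll lower the hand and turn it more radially.

```bash
python3 plan.py .591 .312 .17 40 70 0; python3 - <<'E'
from plan import *
o=env.get_obs();R=Ro.from_euler('xyz',o["tool_rot"],degrees=True)
print(R.inv().apply([0.03,0.02,-.12]),R.inv().apply([0,0,1]))
E
```

```text
t 6.8 pos [0.4686 0.2731 0.4204] rpy [-177.6  -61.6    9.3] q [  27.  -17.  -59.  122.   42.   13. -154.] w 0.0555
tcp goal [0.4733 0.2132 0.2259]  shift now-frame [-0.1735  0.0634  0.0854]  rotvec [ 0.4481  0.1377 -0.2222]  shift goal-frame [-0.1947  0.0489  0.0337]
[-0.08999328 -0.01132961  0.08644565] [ 0.87995064 -0.01959507 -0.47466084]
```

>>> {"method": "send_rows", "body": {"xyz": [[-0.03, -0.004, 0.029], [-0.03, -0.004, 0.029], [-0.03, -0.004, 0.029], [0, 0, 0], [0, 0, 0], [0, 0, 0], [0, 0, 0], [0, 0, 0]], "rotation": [[0, 0, 0], [0, 0, 0], [0, 0, 0], [0.112, 0.034, -0.055], [0.112, 0.034, -0.055], [0.112, 0.034, -0.055], [0.112, 0.034, -0.055], [0, 0, 0]], "jaw": [0, 0, 0, 0, 0, 0, 0, 0]}}

```text
time_s: 7.6
tool_pos: [0.476, 0.2738, 0.4071]
tool_rot: [-175.3, -62.2, 17.8]
force: [-0.4, 0.9, -1.1]
grip_width: 0.0555
grasp_force: 40.0
```

```bash
python3 plan.py .591 .312 .12 40 70 0
```

```text
t 7.6 pos [0.476  0.2738 0.4071] rpy [-175.3  -62.2   17.8] q [   8.  -11.  -40.  124.   52.    6. -154.] w 0.0555
tcp goal [0.4733 0.2132 0.1759]  shift now-frame [-0.2144  0.0639  0.0842]  rotvec [ 0.2737  0.1273 -0.1623]  shift goal-frame [-0.2313  0.0447  0.0405]
```

>>> {"method": "send_rows", "body": {"xyz": [[0, 0, 0], [0, 0, 0], [0, 0, 0], [0, 0, 0], [0, 0, 0], [0, 0, 0], [0, 0, 0], [0, 0, 0], [0, 0, 0], [0, 0, 0]], "rotation": [[0, -0.13, 0], [0, -0.13, 0], [0, -0.13, 0], [0, -0.13, 0], [0, -0.13, 0], [0, -0.13, 0], [0, -0.13, 0], [0, -0.13, 0], [0, -0.13, 0], [0, 0, 0]], "jaw": [0, 0, 0, 0, 0, 0, 0, 0, 0, 0]}}

```text
time_s: 8.6
tool_pos: [0.4812, 0.2669, 0.4138]
tool_rot: [-178.2, -6.8, 19.9]
force: [-0.0, 0.6, -1.3]
grip_width: 0.0553
grasp_force: 40.0
```

```bash
python3 plan.py .63 .156 .2365 100 0 0
```

```text
t 8.6 pos [0.4812 0.2669 0.4138] rpy [-178.2   -6.8   19.9] q [ -26.    4.   -6.  100.   -0.   70. -102.] w 0.0553
tcp goal [0.63  0.156 0.4  ]  shift now-frame [0.0997 0.1557 0.0208]  rotvec [ 0.0565 -0.1213 -1.3937]  shift goal-frame [-0.135   0.1273  0.0138]
```

>>> {"method": "send_rows", "body": {"xyz": [[0.025, 0.039, 0.005], [0.025, 0.039, 0.005], [0.025, 0.039, 0.005], [0.025, 0.039, 0.005], [0, 0, 0], [0, 0, 0], [0, 0, 0], [0, 0, 0], [0, 0, 0], [0, 0, 0], [0, 0, 0], [0, 0, 0], [0, 0, 0], [0, 0, 0], [0, 0, 0], [0, 0, 0], [0, 0, 0]], "rotation": [[0, 0, 0], [0, 0, 0], [0, 0, 0], [0, 0, 0], [0.0047, -0.0101, -0.116], [0.0047, -0.0101, -0.116], [0.0047, -0.0101, -0.116], [0.0047, -0.0101, -0.116], [0.0047, -0.0101, -0.116], [0.0047, -0.0101, -0.116], [0.0047, -0.0101, -0.116], [0.0047, -0.0101, -0.116], [0.0047, -0.0101, -0.116], [0.0047, -0.0101, -0.116], [0.0047, -0.0101, -0.116], [0.0047, -0.0101, -0.116], [0, 0, 0]], "jaw": [0, 0, 0, 0, 0, 0, 0, 0, 0, 0, 0, 0, 0, 0, 0, 0, 0]}}

```text
time_s: 10.3
tool_pos: [0.6295, 0.1554, 0.402]
tool_rot: [179.7, -0.1, 99.9]
force: [0.3, 0.1, -1.5]
grip_width: 0.0555
grasp_force: 40.0
```

```bash
python3 plan.py .603 .307 .25 100 70 0
```

```text
t 10.3 pos [0.6295 0.1554 0.402 ] rpy [ 1.797e+02 -1.000e-01  9.990e+01] q [-10.  18.  -8.  84.   2.  78.  -8.] w 0.0555
tcp goal [0.6297 0.1557 0.3059]  shift now-frame [ 0.0001 -0.0003  0.0961]  rotvec [0.0055 1.2206 0.0026]  shift goal-frame [-0.0902  0.0003  0.0331]
```

>>> {"method": "send_rows", "body": {"xyz": [[0, 0, 0], [0, 0, 0], [0, 0, 0], [0, 0, 0], [0, 0, 0], [0, 0, 0], [0, 0, 0], [0, 0, 0], [0, 0, 0], [0, 0, 0], [0, 0, 0]], "rotation": [[0, 0.122, 0], [0, 0.122, 0], [0, 0.122, 0], [0, 0.122, 0], [0, 0.122, 0], [0, 0.122, 0], [0, 0.122, 0], [0, 0.122, 0], [0, 0.122, 0], [0, 0.122, 0], [0, 0, 0]], "jaw": [0, 0, 0, 0, 0, 0, 0, 0, 0, 0, 0]}}

```text
time_s: 11.4
tool_pos: [0.6299, 0.1537, 0.4001]
tool_rot: [-179.7, -69.9, 99.3]
force: [-1.1, 0.2, -2.4]
grip_width: 0.0557
grasp_force: 40.0
```

```bash
python3 plan.py .603 .307 .11 100 70 0;python3 - <<'E'
from h import *
c=env.read_camera("side"); cv2.imwrite("pics/s2.png",c["image"][100:480,100:580])
E
```

```text
t 11.4 pos [0.6299 0.1537 0.4001] rpy [-179.7  -69.9   99.3] q [ 14.  26. -19.  90. -62.  85.  23.] w 0.0557
tcp goal [0.6297 0.1557 0.1659]  shift now-frame [-0.2192  0.0005  0.0824]  rotvec [ 0.0055  0.0018 -0.004 ]  shift goal-frame [-2.194e-01  1.000e-04  8.200e-02]
```

View pics/s2.png

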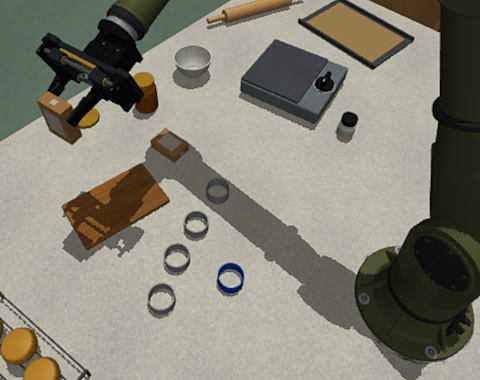

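The carton hangs upright at crop (57,118) in the tilted hand, above the board. Now I'll lower it.

>>> {"method": "send_rows", "body": {"xyz": [[-0.0365, 0, 0.0137], [-0.0365, 0, 0.0137], [-0.0365, 0, 0.0137], [-0.0365, 0, 0.0137], [-0.0365, 0, 0.0137], [-0.0365, 0, 0.0137], [0, 0, 0]], "rotation": [[0, 0, 0], [0, 0, 0], [0, 0, 0], [0, 0, 0], [0, 0, 0], [0, 0, 0], [0, 0, 0]], "jaw": [0, 0, 0, 0, 0, 0, 0]}}

```text
time_s: 12.15
tool_pos: [0.6284, 0.1567, 0.1628]
tool_rot: [-179.0, -69.6, 99.0]
force: [-1.2, -0.6, -1.3]
grip_width: 0.0557
grasp_force: 40.0
```

```bash
python3 plan.py .603 .307 .0715 100 70 0;python3 - <<'E'
from h import *
for n in("side","scene"):
  c=env.read_camera(n); p=proj(c,[.603,.30,.08])[0].astype(int); print(n,p); u,v=max(p[0],130),p[1]; cv2.imwrite("pics/l_%s.png"%n,cv2.resize(c["image"][max(0,v-110):v+110,u-130:u+130],None,fx=1.5,fy=1.5))
a=cv2.imread("pics/l_side.png");b=cv2.imread("pics/l_scene.png");h=min(a.shape[0],b.shape[0]);cv2.imwrite("pics/l.png",np.hstack([a[:h],b[:h]]))
E
```

```text
t 12.15 pos [0.6284 0.1567 0.1628] rpy [-179.   -69.6   99. ] q [ 12.  43. -17.  95. -60.  74.  43.] w 0.0557
tcp goal [0.6297 0.1557 0.1274]  shift now-frame [-0.0335  0.0013  0.0112]  rotvec [-0.0006  0.0064 -0.0059]  shift goal-frame [-0.0336  0.001   0.011 ]
side [195 290]
scene [429 343]
```

View pics/l.png

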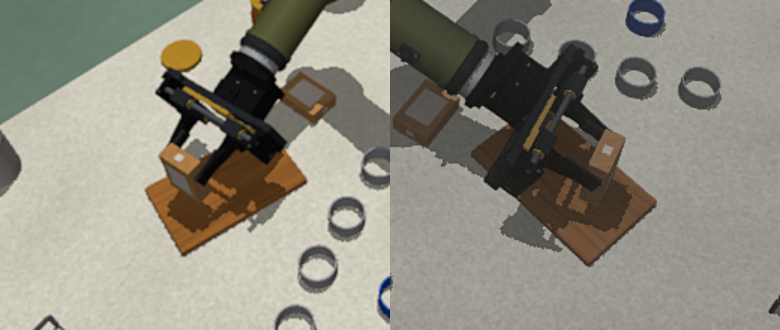

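The carton is upright over the left part of the board in both views, with fair margins to the edges. I'll lower the last bit.

>>> {"method": "send_rows", "body": {"xyz": [[-0.008, 0.0003, 0.0026], [-0.008, 0.0003, 0.0026], [-0.008, 0.0003, 0.0026], [-0.005, 0, 0.0018], [-0.002, 0, 0.0007], [0, 0, 0], [0, 0, 0]], "rotation": [[0, 0.002, -0.002], [0, 0.002, -0.002], [0, 0.002, -0.002], [0, 0, 0], [0, 0, 0], [0, 0, 0], [0, 0, 0]], "jaw": [0, 0, 0, 0, 0, 0, 0]}}

```text
time_s: 12.95
tool_pos: [0.6317, 0.1565, 0.1358]
tool_rot: [178.4, -70.2, 101.5]
force: [0.5, 0.8, -1.7]
grip_width: 0.0559
grasp_force: 40.0
```

```bash
python3 plan.py .603 .307 .0715 100 70 0
```

```text
t 12.95 pos [0.6317 0.1565 0.1358] rpy [178.4 -70.2 101.5] q [ 12.  45. -17.  94. -61.  73.  45.] w 0.0559
tcp goal [0.6297 0.1557 0.1274]  shift now-frame [-0.008  -0.0022  0.0024]  rotvec [ 0.0028 -0.0041  0.0089]  shift goal-frame [-0.008  -0.0022  0.0024]
```

>>> {"method": "send_rows", "body": {"xyz": [[-0.003, -0.001, 0.001], [-0.003, -0.001, 0.001], [0, 0, 0], [0, 0, 0]], "rotation": [[0.001, -0.002, 0.004], [0.001, -0.002, 0.004], [0, 0, 0], [0, 0, 0]], "jaw": [0, 0, 0, 0]}}

```text
time_s: 13.35
tool_pos: [0.6297, 0.156, 0.1292]
tool_rot: [179.9, -70.0, 100.1]
force: [0.1, -0.3, -0.7]
grip_width: 0.0555
grasp_force: 40.0
```

```bash
python3 plan.py .603 .307 .0715 100 70 0; python3 -c "
from h import *
print(env.get_obs()['force'])"
```

```text
t 13.35 pos [0.6297 0.156  0.1292] rpy [179.9 -70.  100.1] q [ 12.  46. -17.  95. -60.  73.  45.] w 0.0555
tcp goal [0.6297 0.1557 0.1274]  shift now-frame [-0.0018 -0.      0.0003]  rotvec [0.0007 0.0001 0.0006]  shift goal-frame [-0.0018 -0.      0.0003]
[ 0.09164234 -0.30941802 -0.71233253]
```

>>> {"method": "send_rows", "body": {"xyz": [[-0.0018, 0, 0.0003], [-0.001, 0, 0.0003], [0, 0, 0], [0, 0, 0]], "rotation": [[0, 0, 0], [0, 0, 0], [0, 0, 0], [0, 0, 0]], "jaw": [0, 0, 0, 0]}}

```text
time_s: 13.75
tool_pos: [0.6298, 0.1556, 0.1264]
tool_rot: [179.8, -70.0, 100.1]
force: [-0.2, -0.4, -1.4]
grip_width: 0.0556
grasp_force: 40.0
```

>>> {"method": "send_rows", "body": {"xyz": [[-0.001, 0, 0.0004], [0, 0, 0], [0, 0, 0]], "rotation": [[0, 0, 0], [0, 0, 0], [0, 0, 0]], "jaw": [0, 0, 0]}}

```text
time_s: 14.05
tool_pos: [0.6299, 0.1557, 0.1258]
tool_rot: [179.8, -70.0, 100.2]
force: [0.4, -0.9, 1.5]
grip_width: 0.0557
grasp_force: 40.0
```

>>> {"method": "send_rows", "body": {"xyz": [[0, 0, 0], [0, 0, 0], [0, 0, 0], [0, 0, 0], [0, 0, -0.01], [0, 0, -0.02], [0, 0, -0.03], [0, 0, -0.03], [0, 0, -0.03], [0, 0, 0]], "rotation": [[0, 0, 0], [0, 0, 0], [0, 0, 0], [0, 0, 0], [0, 0, 0], [0, 0, 0], [0, 0, 0], [0, 0, 0], [0, 0, 0], [0, 0, 0]], "jaw": [0.8, 0.8, 0.8, 0.8, 0.8, 0.8, 0.8, 0.8, 0.8, 0.8]}}

```text
time_s: 15.05
tool_pos: [0.6514, 0.0369, 0.168]
tool_rot: [179.3, -69.7, 100.1]
force: [0.7, -0.1, 0.7]
grip_width: 0.0698
grasp_force: 0.0
```

```bash
python3 plan.py .643 .0735 .024 4.4 -20 .15; python3 - <<'E'
from h import *
c=env.read_camera("side"); v,u=290,195; a=cv2.resize(c["image"][v-110:v+90,u-130:u+130],None,fx=1.5,fy=1.5)
c=env.read_camera("scene"); v,u=343,429; b=cv2.resize(c["image"][v-110:v+90,u-130:u+130],None,fx=1.5,fy=1.5)
cv2.imwrite("pics/m.png",np.hstack([a,b]))
E
```

```text
t 15.05 pos [0.6514 0.0369 0.168 ] rpy [179.3 -69.7 100.1] q [ 19.  44. -13.  90. -56.  83.  44.] w 0.0698
tcp goal [0.7499 0.0817 0.3186]  shift now-frame [ 0.1506  0.1051 -0.0258]  rotvec [-0.7533 -1.1653  1.6359]  shift goal-frame [ 0.044  -0.0372 -0.1763]
```

View pics/m.png

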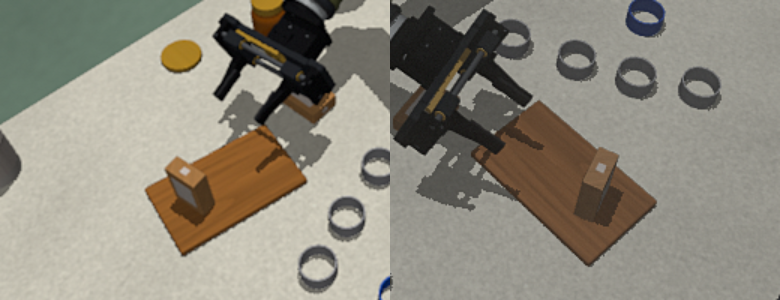

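Carton one stands upright on the board ((190,185) left, (598,185) right). Now carton two.

>>> {"method": "send_rows", "body": {"xyz": [[0.039, 0, -0.0142], [0.039, 0, -0.0142], [0.039, 0, -0.0142], [0.039, 0, -0.0142], [0.039, 0, -0.0142], [0.039, 0, -0.0142], [0, 0, 0], [0, 0, 0], [0, 0, 0], [0, 0, 0], [0, 0, 0], [0, 0, 0], [0, 0, 0], [0, 0, 0], [0, 0, 0], [0, 0, 0], [0, 0, 0]], "rotation": [[0, 0, 0], [0, 0, 0], [0, 0, 0], [0, 0, 0], [0, 0, 0], [0, 0, 0], [0, -0.122, 0], [0, -0.122, 0], [0, -0.122, 0], [0, -0.122, 0], [0, -0.122, 0], [0, -0.122, 0], [0, -0.122, 0], [0, -0.122, 0], [0, -0.122, 0], [0, -0.122, 0], [0, 0, 0]], "jaw": [1, 1, 1, 1, 1, 1, 1, 1, 1, 1, 1, 1, 1, 1, 1, 1, 1]}}

```text
time_s: 16.85
tool_pos: [0.6482, 0.0481, 0.4154]
tool_rot: [180.0, -0.1, 100.3]
force: [-0.6, 0.3, -0.2]
grip_width: 0.0872
grasp_force: 0.0
```

```bash
python3 plan.py .643 .0735 .024 4.4 -20 .15;python3 plan.py .643 .0735 .024 4.4 0 .15
```

```text
t 16.85 pos [0.6482 0.0481 0.4154] rpy [ 1.800e+02 -1.000e-01  1.003e+02] q [-3. 18. -5. 82.  1. 80.  3.] w 0.0872
tcp goal [0.7499 0.0817 0.3186]  shift now-frame [0.0147 0.106  0.0969]  rotvec [ 0.2906 -0.2649  1.6554]  shift goal-frame [ 0.1308 -0.0257  0.0554]
t 16.85 pos [0.6482 0.0481 0.4154] rpy [ 1.800e+02 -1.000e-01  1.003e+02] q [-3. 18. -5. 82.  1. 80.  3.] w 0.0872
tcp goal [0.643  0.0735 0.3375]  shift now-frame [ 0.0258 -0.0006  0.0779]  rotvec [-1.3000e-03 -1.7000e-03  1.6739e+00]  shift goal-frame [-0.0033 -0.0257  0.0779]
```

>>> {"method": "send_rows", "body": {"xyz": [[0.005, 0.0353, 0.0323], [0.005, 0.0353, 0.0323], [0.005, 0.0353, 0.0323], [0, 0, 0], [0, 0, 0], [0, 0, 0], [0, 0, 0], [0, 0, 0], [0, 0, 0], [0, 0, 0], [0, 0, 0], [0, 0, 0], [0, 0, 0], [0, 0, 0], [0, 0, 0], [0, 0, 0], [0, 0, 0]], "rotation": [[0, 0, 0], [0, 0, 0], [0, 0, 0], [0.0224, -0.0204, 0.1273], [0.0224, -0.0204, 0.1273], [0.0224, -0.0204, 0.1273], [0.0224, -0.0204, 0.1273], [0.0224, -0.0204, 0.1273], [0.0224, -0.0204, 0.1273], [0.0224, -0.0204, 0.1273], [0.0224, -0.0204, 0.1273], [0.0224, -0.0204, 0.1273], [0.0224, -0.0204, 0.1273], [0.0224, -0.0204, 0.1273], [0.0224, -0.0204, 0.1273], [0.0224, -0.0204, 0.1273], [0, 0, 0]], "jaw": [1, 1, 1, 1, 1, 1, 1, 1, 1, 1, 1, 1, 1, 1, 1, 1, 1]}}

```text
time_s: 18.55
tool_pos: [0.7508, 0.0774, 0.3175]
tool_rot: [-179.8, 20.1, 4.1]
force: [0.2, 0.2, -0.3]
grip_width: 0.087
grasp_force: 0.0
```

```bash
python3 plan.py .643 .0735 .024 4.4 -20 0; python3 - <<'E'
from meas import *
for n,p in(("scene",(323,307)),("side",(269,243))):
    c=env.read_camera(n);hsv=cv2.cvtColor(c["image"],cv2.COLOR_BGR2HSV)
    f=(hsv[...,1]<60).astype(np.uint8);k,l=cv2.connectedComponents(f,connectivity=4); print(rect(c,l==l[p[1],p[0]],.026))
E
```

```text
t 18.55 pos [0.7508 0.0774 0.3175] rpy [-179.8   20.1    4.1] q [-15.  43.  14.  59.  -9.  99. -89.] w 0.087
tcp goal [0.6988 0.0778 0.1776]  shift now-frame [-0.0006 -0.0036  0.1492]  rotvec [-0.0049  0.0021 -0.0053]  shift goal-frame [-0.0009 -0.0044  0.1492]
[ 140.3 -243.1 2125.1 1498.4   18.7]
[624.4  72.9  49.1  37.1   5.2]
```

>>> {"method": "send_rows", "body": {"xyz": [[0, -0.001, 0.032], [0, -0.001, 0.032], [0, -0.001, 0.032], [0, -0.001, 0.032], [0, 0, 0.0107], [0, 0, 0.0107], [0, 0, 0], [0, 0, 0], [0, 0, 0], [0, 0, 0], [0, 0, 0], [0, 0, 0], [0, 0, 0]], "rotation": [[-0.001, 0, -0.001], [-0.001, 0, -0.001], [-0.001, 0, -0.001], [-0.001, 0, -0.001], [0, 0, 0], [0, 0, 0], [0, 0, 0], [0, 0, 0], [0, 0, 0], [0, 0, 0], [0, 0, 0], [0, 0, 0], [0, 0, 0]], "jaw": [1, 1, 1, 1, 1, 1, 1, 0, 0, 0, 0, 0, 0], "newtons": 40}}

```text
time_s: 19.95
tool_pos: [0.6998, 0.0781, 0.1788]
tool_rot: [179.9, 19.9, 4.3]
force: [-0.2, -0.2, 1.2]
grip_width: 0.0557
grasp_force: 40.0
```

```bash
python3 - <<'E'
from plan import *
fw=np.array([np.cos(np.radians(100)),np.sin(np.radians(100))])
P1=np.array([.5865,.226]); g=P1-.013*fw; print(g)
plan([*g,.12],100,70)
o=env.get_obs();R=Ro.from_euler('xyz',o["tool_rot"],degrees=True)
print(R.inv().apply([0,0,.23]))
E
```

```text
[0.58875743 0.2131975 ]
t 19.95 pos [0.6998 0.0781 0.1788] rpy [179.9  19.9   4.3] q [-16.  43.  13.  76.  -9.  82. -88.] w 0.0557
tcp goal [0.6154 0.0619 0.1759]  shift now-frame [-0.0793  0.0097  0.0318]  rotvec [ 0.7679  1.1622 -1.641 ]  shift goal-frame [-0.0031 -0.0859 -0.0002]
[-0.07847414  0.00045885 -0.21619805]
```

>>> {"method": "send_rows", "body": {"xyz": [[-0.0157, 0, -0.0432], [-0.0157, 0, -0.0432], [-0.0157, 0, -0.0432], [-0.0157, 0, -0.0432], [-0.0157, 0, -0.0432], [-0.04, 0.005, 0.016], [-0.04, 0.005, 0.016], [0, 0, 0], [0, 0, 0], [0, 0, 0], [0, 0, 0], [0, 0, 0], [0, 0, 0], [0, 0, 0], [0, 0, 0], [0, 0, 0], [0, 0, 0], [0, 0, 0]], "rotation": [[0, 0, 0], [0, 0, 0], [0, 0, 0], [0, 0, 0], [0, 0, 0], [0, 0, 0], [0, 0, 0], [0, 0.116, 0], [0, 0.116, 0], [0, 0.116, 0], [0, 0, -0.128], [0, 0, -0.128], [0, 0, -0.128], [0, 0, -0.128], [0, 0, -0.128], [0, 0, -0.128], [0, 0, -0.128], [0, 0, -0.128]], "jaw": [0, 0, 0, 0, 0, 0, 0, 0, 0, 0, 0, 0, 0, 0, 0, 0, 0, 0]}}

```text
time_s: 21.75
tool_pos: [0.6143, 0.0617, 0.405]
tool_rot: [-180.0, 0.2, 63.3]
force: [0.6, -0.6, -1.2]
grip_width: 0.0554
grasp_force: 40.0
```

>>> {"method": "send_rows", "body": {"xyz": [[0, 0, 0], [0, 0, 0], [0, 0, 0], [0, 0, 0], [0, 0, 0], [0, 0, 0], [0, 0, 0], [0, 0, 0], [0, 0, 0], [0, 0, 0], [0, 0, 0], [0, 0, 0], [0, 0, 0], [0, 0, 0], [0, 0, 0], [0, 0, 0]], "rotation": [[0, 0, -0.128], [0, 0, -0.128], [0, 0, -0.128], [0, 0, -0.128], [0, 0, -0.128], [0, 0.122, 0], [0, 0.122, 0], [0, 0.122, 0], [0, 0.122, 0], [0, 0.122, 0], [0, 0.122, 0], [0, 0.122, 0], [0, 0.122, 0], [0, 0.122, 0], [0, 0.122, 0], [0, 0, 0]], "jaw": [0, 0, 0, 0, 0, 0, 0, 0, 0, 0, 0, 0, 0, 0, 0, 0]}}

```text
time_s: 23.35
tool_pos: [0.6144, 0.0605, 0.4029]
tool_rot: [-179.1, -69.8, 98.7]
force: [-0.6, 0.0, -2.7]
grip_width: 0.0558
grasp_force: 40.0
```

```bash
python3 plan.py .5888 .2132 .12 100 70 0
```

```text
t 23.35 pos [0.6144 0.0605 0.4029] rpy [-179.1  -69.8   98.7] q [ 10.  23.  -3.  91. -64.  96.  28.] w 0.0558
tcp goal [0.6155 0.0619 0.1759]  shift now-frame [-0.2126  0.0025  0.0795]  rotvec [ 0.0044  0.0033 -0.0077]  shift goal-frame [-0.2129  0.0013  0.0787]
```

>>> {"method": "send_rows", "body": {"xyz": [[-0.0355, 0.0004, 0.0132], [-0.0355, 0.0004, 0.0132], [-0.0355, 0.0004, 0.0132], [-0.0355, 0.0004, 0.0132], [-0.0355, 0.0004, 0.0132], [-0.0355, 0.0004, 0.0132], [0, 0, 0], [0, 0, 0]], "rotation": [[0.0007, 0.0005, -0.0013], [0.0007, 0.0005, -0.0013], [0.0007, 0.0005, -0.0013], [0.0007, 0.0005, -0.0013], [0.0007, 0.0005, -0.0013], [0.0007, 0.0005, -0.0013], [0, 0, 0], [0, 0, 0]], "jaw": [0, 0, 0, 0, 0, 0, 0, 0]}}

```text
time_s: 24.15
tool_pos: [0.6172, 0.0634, 0.1787]
tool_rot: [179.3, -69.9, 100.8]
force: [0.3, 0.4, -0.4]
grip_width: 0.0555
grasp_force: 40.0
```

```bash
python3 plan.py .5888 .2132 .0725 100 70 0
```

```text
t 24.15 pos [0.6172 0.0634 0.1787] rpy [179.3 -69.9 100.8] q [  9.  40.  -3.  96. -63.  86.  48.] w 0.0555
tcp goal [0.6155 0.0619 0.1284]  shift now-frame [-0.0477 -0.0022  0.0161]  rotvec [-0.001   0.0015  0.0048]  shift goal-frame [-0.0477 -0.002   0.0161]
```

>>> {"method": "send_rows", "body": {"xyz": [[-0.012, -0.0005, 0.004], [-0.012, -0.0005, 0.004], [-0.012, -0.0005, 0.004], [-0.0077, -0.0005, 0.0026], [-0.003, 0, 0.001], [0, 0, 0], [0, 0, 0]], "rotation": [[0, 0, 0.001], [0, 0, 0.001], [0, 0, 0.001], [0, 0, 0.001], [0, 0, 0], [0, 0, 0], [0, 0, 0]], "jaw": [0, 0, 0, 0, 0, 0, 0]}}

```text
time_s: 24.85
tool_pos: [0.6156, 0.0616, 0.1292]
tool_rot: [179.8, -70.0, 100.2]
force: [-0.6, 0.4, -1.1]
grip_width: 0.0563
grasp_force: 40.0
```

```bash
python3 plan.py .5888 .2132 .0715 100 70 0
```

```text
t 24.85 pos [0.6156 0.0616 0.1292] rpy [179.8 -70.  100.2] q [ 10.  44.  -3.  96. -63.  84.  51.] w 0.0563
tcp goal [0.6155 0.0619 0.1274]  shift now-frame [-0.0016 -0.0001  0.0009]  rotvec [0.0001 0.0008 0.0014]  shift goal-frame [-0.0016 -0.0001  0.0009]
```

>>> {"method": "send_rows", "body": {"xyz": [[-0.001, 0, 0.0004], [-0.001, 0, 0.0004], [0, 0, 0], [0, 0, 0]], "rotation": [[0, 0, 0], [0, 0, 0], [0, 0, 0], [0, 0, 0]], "jaw": [0, 0, 0, 0]}}

```text
time_s: 25.25
tool_pos: [0.6157, 0.0616, 0.1275]
tool_rot: [179.7, -70.0, 100.3]
force: [-0.0, -1.5, 2.2]
grip_width: 0.0554
grasp_force: 40.0
```

>>> {"method": "send_rows", "body": {"xyz": [[-0.001, 0, 0.0004], [0, 0, 0], [0, 0, 0]], "rotation": [[0, 0, 0], [0, 0, 0], [0, 0, 0]], "jaw": [0, 0, 0]}}

```text
time_s: 25.55
tool_pos: [0.6157, 0.0615, 0.1271]
tool_rot: [179.6, -70.1, 100.4]
force: [-1.2, -2.7, 6.9]
grip_width: 0.0556
grasp_force: 40.0
```

>>> {"method": "send_rows", "body": {"xyz": [[0, 0, 0], [0, 0, 0], [0, 0, 0], [0, 0, 0], [0, 0, -0.01], [0, 0, -0.02], [0, 0, -0.03], [0, 0, -0.03], [0, 0, -0.03], [0.039, 0, -0.0142], [0.039, 0, -0.0142], [0.039, 0, -0.0142], [0.039, 0, -0.0142], [0.039, 0, -0.0142], [0.039, 0, -0.0142], [0, 0, 0]], "rotation": [[0, 0, 0], [0, 0, 0], [0, 0, 0], [0, 0, 0], [0, 0, 0], [0, 0, 0], [0, 0, 0], [0, 0, 0], [0, 0, 0], [0, 0, 0], [0, 0, 0], [0, 0, 0], [0, 0, 0], [0, 0, 0], [0, 0, 0], [0, 0, 0]], "jaw": [0.8, 0.8, 0.8, 0.8, 0.8, 0.8, 0.8, 0.8, 0.8, 0.8, 0.8, 0.8, 0.8, 0.8, 0.8, 0.8]}}

```text
time_s: 27.15
tool_pos: [0.635, -0.051, 0.4242]
tool_rot: [177.9, -69.7, 102.0]
force: [0.2, -0.4, -1.1]
grip_width: 0.0697
grasp_force: 0.0
```

>>> {"method": "send_rows", "body": {"xyz": [[0, 0, 0], [0, 0, 0], [0, 0, 0], [0, 0, 0], [0, 0, 0], [0, 0, 0], [0, 0, 0], [0, 0, 0], [0, 0, 0], [0, 0, 0], [0, 0, 0]], "rotation": [[0, -0.122, 0], [0, -0.122, 0], [0, -0.122, 0], [0, -0.122, 0], [0, -0.122, 0], [0, -0.122, 0], [0, -0.122, 0], [0, -0.122, 0], [0, -0.122, 0], [0, -0.122, 0], [0, 0, 0]], "jaw": [0.8, 0.8, 0.8, 0.8, 0.8, 0.8, 0.8, 0.8, 0.8, 0.8, 0.8]}}

```text
time_s: 28.25
tool_pos: [0.6345, -0.0485, 0.4168]
tool_rot: [179.9, 0.0, 100.1]
force: [0.1, 0.6, -0.5]
grip_width: 0.0698
grasp_force: 0.0
```

```bash
python3 plan.py .4445 .091 .014 100 0 .1; cat > rings.py <<'E'
from meas import *
def rings(cams=("scene","side"),guess=None):
    G=guess or [(444.5,91),(419,186),(393,268),(353,346.5)]
    for n in cams:
        c=env.read_camera(n); hsv=cv2.cvtColor(c["image"],cv2.COLOR_BGR2HSV)
        m=((hsv[...,2]<(88 if n=="scene" else 105))&(hsv[...,1]<60)).astype(np.uint8)
        for g in G:
            u,v=proj(c,[g[0]/1e3,g[1]/1e3,.014])[0].astype(int)
            w=m[max(0,v-22):v+23,u-22:u+23]
            s=[x for x in blobs(w,25) if np.hypot(*(x[2]-22))<16]
            if not s: print(n,g,"none"); continue
            h=cv2.convexHull(np.vstack([np.argwhere(x[3])[:,::-1] for x in s]).astype(np.int32)); M=cv2.moments(h)
            print(n,g,np.round(ray(c,(M["m10"]/M["m00"]+u-22,M["m01"]/M["m00"]+v-22),.014)[0,:2]*1000,1),round(M["m00"]))
if __name__=="__main__": rings()
E
python3 rings.py; python3 - <<'E'
from h import *
c=env.read_camera("scene"); cv2.imwrite("pics/n.png",c["image"])
E
```

```text
t 28.25 pos [ 0.6345 -0.0485  0.4168] rpy [179.9   0.  100.1] q [-6. 16. 10. 85. -3. 79. 14.] w 0.0698
tcp goal [0.4445 0.091  0.2775]  shift now-frame [ 0.1708 -0.1628  0.139 ]  rotvec [0.0013 0.0004 0.0018]  shift goal-frame [ 0.1704 -0.1629  0.1393]
scene (444.5, 91) [448.5  98.9] 1549
scene (419, 186) [414.4 168.5] 1018
scene (393, 268) [395.8 266.4] 594
scene (353, 346.5) [355.6 345. ] 614
side (444.5, 91) [445.6 101.9] 1579
side (419, 186) [417.7 169.4] 1020
side (393, 268) [390.9 269.1] 618
side (353, 346.5) [350.5 348.1] 720
```

View pics/n.png

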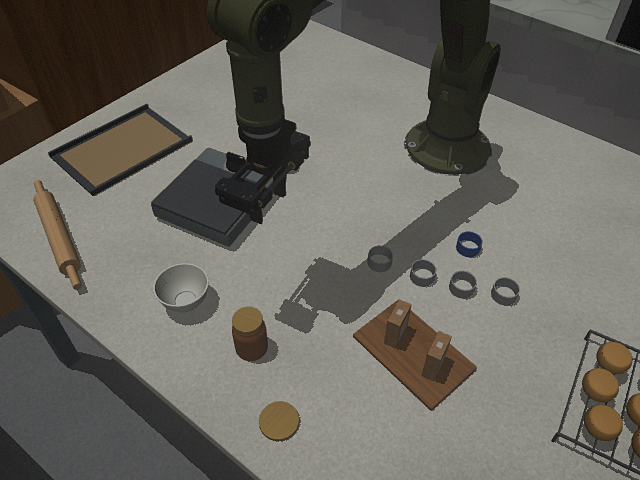

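Both cartons stand on the board ((398,325), (437,356)), and the jars and bowl are where they were. Now the rings.

```bash
python3 plan.py .3932 .2678 .022 101.4 0 0.03; python3 - <<'E'
from h import *
c=env.read_camera("scene"); print(ray(c,(469,243),.014))
E
```

```text
t 28.4 pos [ 0.6346 -0.0502  0.416 ] rpy [180.   -0.2  99.9] q [-6. 16. 10. 85. -3. 79. 14.] w 0.0696
tcp goal [0.3932 0.2678 0.2155]  shift now-frame [ 0.3543 -0.1831  0.2015]  rotvec [ 0.0004 -0.0029 -0.0258]  shift goal-frame [ 0.3595 -0.1738  0.2005]
[[0.28225267 0.21780106 0.014     ]]
```

>>> {"method": "send_rows", "body": {"xyz": [[0.0394, -0.0203, 0], [0.0394, -0.0203, 0], [0.0394, -0.0203, 0], [0.0394, -0.0203, 0], [0.0394, -0.0203, 0], [0.0394, -0.0203, 0], [0.0394, -0.0203, 0], [0.0394, -0.0203, 0], [0.0394, -0.0203, 0], [0, 0, 0.04], [0, 0, 0.04], [0, 0, 0.04], [0, 0, 0.04], [0, 0, 0.02], [0, 0, 0]], "rotation": [[0, 0, -0.0086], [0, 0, -0.0086], [0, 0, -0.0086], [0, 0, 0], [0, 0, 0], [0, 0, 0], [0, 0, 0], [0, 0, 0], [0, 0, 0], [0, 0, 0], [0, 0, 0], [0, 0, 0], [0, 0, 0], [0, 0, 0], [0, 0, 0]], "jaw": [0.9, 0.9, 0.9, 0.9, 0.9, 0.9, 0.9, 0.9, 0.9, 0.9, 0.9, 0.9, 0.9, 0.9, 0.9], "newtons": 20}}

```text
time_s: 29.95
tool_pos: [0.3862, 0.2617, 0.2329]
tool_rot: [-179.6, 0.1, 101.4]
force: [-0.1, 0.2, -0.0]
grip_width: 0.0782
grasp_force: 0.0
```

```bash
python3 plan.py .3932 .2678 .022 101.4 0 0
```

```text
t 29.95 pos [0.3862 0.2617 0.2329] rpy [-1.796e+02  1.000e-01  1.014e+02] q [-28.   6. -10. 119.   1.  55. -27.] w 0.0782
tcp goal [0.3932 0.2678 0.1855]  shift now-frame [0.0047 0.0084 0.0474]  rotvec [-0.0064  0.0013 -0.0008]  shift goal-frame [0.0046 0.0081 0.0474]
```

>>> {"method": "send_rows", "body": {"xyz": [[0.0047, 0.0084, 0], [0, 0, 0.017], [0, 0, 0.02], [0, 0, 0.01], [0, 0, 0], [0, 0, 0], [0, 0, 0], [0, 0, 0], [0, 0, 0], [0, 0, 0], [0, 0, 0]], "rotation": [[-0.0064, 0, 0], [0, 0, 0], [0, 0, 0], [0, 0, 0], [0, 0, 0], [0, 0, 0], [0, 0, 0], [0, 0, 0], [0, 0, 0], [0, 0, 0], [0, 0, 0]], "jaw": [0.9, 0.9, 0.9, 0.9, 0.9, 0, 0, 0, 0, 0, 0]}}

```text
time_s: 31.05
tool_pos: [0.3946, 0.27, 0.1895]
tool_rot: [179.6, -0.1, 101.5]
force: [-1.5, -0.9, 4.8]
grip_width: 0.0521
grasp_force: 20.0
```

```bash
python3 plan.py .589 -.3638 .082 101.4 0 0.03
```

```text
t 31.05 pos [0.3946 0.27   0.1895] rpy [ 1.796e+02 -1.000e-01  1.015e+02] q [-29.  11.  -9. 120.   3.  49. -28.] w 0.0521
tcp goal [ 0.589  -0.3638  0.2755]  shift now-frame [-0.6598  0.0647 -0.0861]  rotvec [ 0.0077 -0.0009  0.0019]  shift goal-frame [-0.6597  0.0652 -0.086 ]
```

>>> {"method": "send_rows", "body": {"xyz": [[0, 0, -0.04], [0, 0, -0.04], [0, 0, -0.04], [0, 0, -0.04], [-0.0471, 0.0046, 0], [-0.0471, 0.0046, 0], [-0.0471, 0.0046, 0], [-0.0471, 0.0046, 0], [-0.0471, 0.0046, 0], [-0.0471, 0.0046, 0], [-0.0471, 0.0046, 0], [-0.0471, 0.0046, 0], [-0.0471, 0.0046, 0], [-0.0471, 0.0046, 0], [-0.0471, 0.0046, 0], [-0.0471, 0.0046, 0], [-0.0471, 0.0046, 0], [-0.0471, 0.0046, 0], [0, 0, 0.01], [0, 0, 0]], "rotation": [[0, 0, 0], [0, 0, 0], [0, 0, 0], [0, 0, 0], [0, 0, 0], [0, 0, 0], [0, 0, 0], [0, 0, 0], [0, 0, 0], [0, 0, 0], [0, 0, 0], [0, 0, 0], [0, 0, 0], [0, 0, 0], [0, 0, 0], [0, 0, 0], [0, 0, 0], [0, 0, 0], [0, 0, 0], [0, 0, 0]], "jaw": [0, 0, 0, 0, 0, 0, 0, 0, 0, 0, 0, 0, 0, 0, 0, 0, 0, 0, 0, 0], "newtons": 30}}

```text
time_s: 33.05
tool_pos: [0.5873, -0.3648, 0.3362]
tool_rot: [179.8, -0.2, 101.4]
force: [-0.3, 1.0, -0.6]
grip_width: 0.0525
grasp_force: 30.0
```

```bash
python3 plan.py .589 -.3638 .096 101.4 0 0;python3 rings.py
```

```text
t 33.05 pos [ 0.5873 -0.3648  0.3362] rpy [179.8  -0.2 101.4] q [ 13.  26.  23.  82. -11.  73.  48.] w 0.0525
tcp goal [ 0.589  -0.3638  0.2595]  shift now-frame [0.0005 0.0016 0.0767]  rotvec [ 0.0035 -0.0028 -0.0008]  shift goal-frame [0.0007 0.0019 0.0767]
scene (444.5, 91) [446.6  90.3] 549
scene (419, 186) [421.6 184.4] 572
scene (393, 268) none
scene (353, 346.5) [336.1 330.1] 591
side (444.5, 91) [442.3  92.5] 490
side (419, 186) [416.4 187.2] 548
side (393, 268) none
side (353, 346.5) [346.  325.1] 252
```

Ring3 has been knocked aside, so it will be the one left on the worktop. I'll put this one down.

>>> {"method": "send_rows", "body": {"xyz": [[0, 0.001, 0.03], [0, 0, 0.03], [0, 0, 0.016], [0, 0, 0.005], [0, 0, 0.003], [0, 0, 0], [0, 0, 0]], "rotation": [[0, 0, 0], [0, 0, 0], [0, 0, 0], [0, 0, 0], [0, 0, 0], [0, 0, 0], [0, 0, 0]], "jaw": [0, 0, 0, 0, 0, 0, 0]}}

```text
time_s: 33.85
tool_pos: [0.5901, -0.3637, 0.2567]
tool_rot: [179.5, 0.0, 101.5]
force: [0.3, 0.0, -0.2]
grip_width: 0.0526
grasp_force: 30.0
```

```bash
python3 plan.py .589 -.3638 .086 101.4 0 0;python3 -c "
from h import *
print(env.get_obs()['force'])"
```

```text
t 33.85 pos [ 0.5901 -0.3637  0.2567] rpy [179.5   0.  101.5] q [ 13.  30.  22.  87. -12.  65.  49.] w 0.0526
tcp goal [ 0.589  -0.3638  0.2495]  shift now-frame [ 0.0001 -0.0012  0.0071]  rotvec [0.0093 0.0008 0.0018]  shift goal-frame [ 0.0001 -0.0011  0.0072]
[ 0.28683541  0.00589312 -0.19686847]
```

>>> {"method": "send_rows", "body": {"xyz": [[0, 0, 0.003], [0, 0, 0.002], [0, 0, 0.001], [0, 0, 0], [0, 0, 0]], "rotation": [[0.009, 0, 0], [0, 0, 0], [0, 0, 0], [0, 0, 0], [0, 0, 0]], "jaw": [0, 0, 0, 0, 0]}}

```text
time_s: 34.35
tool_pos: [0.5898, -0.3635, 0.2498]
tool_rot: [-179.9, -0.0, 101.5]
force: [-1.3, 1.4, 4.6]
grip_width: 0.0524
grasp_force: 30.0
```

>>> {"method": "send_rows", "body": {"xyz": [[0, 0, 0.001], [0, 0, 0.001], [0, 0, 0], [0, 0, 0]], "rotation": [[0, 0, 0], [0, 0, 0], [0, 0, 0], [0, 0, 0]], "jaw": [0, 0, 0, 0]}}

```text
time_s: 34.75
tool_pos: [0.5897, -0.3635, 0.2497]
tool_rot: [-180.0, -0.0, 101.5]
force: [-5.5, 3.0, 13.6]
grip_width: 0.0521
grasp_force: 30.0
```

>>> {"method": "send_rows", "body": {"xyz": [[0, 0, -0.001], [0, 0, 0], [0, 0, 0], [0, 0, -0.01], [0, 0, -0.03], [0, 0, -0.04], [0, 0, -0.03], [0, 0, 0]], "rotation": [[0, 0, 0], [0, 0, 0], [0, 0, 0], [0, 0, 0], [0, 0, 0], [0, 0, 0], [0, 0, 0], [0, 0, 0]], "jaw": [0.9, 0.9, 0.9, 0.9, 0.9, 0.9, 0.9, 0.9]}}

```text
time_s: 35.55
tool_pos: [0.5908, -0.3645, 0.3646]
tool_rot: [179.7, 0.3, 101.5]
force: [1.2, -0.5, 0.2]
grip_width: 0.0781
grasp_force: 0.0
```

```bash
python3 plan.py .419 .1858 .024 101.4 0 0.03
```

```text
t 35.55 pos [ 0.5908 -0.3645  0.3646] rpy [179.7   0.3 101.5] q [ 12.  26.  24.  80. -10.  76.  48.] w 0.0781
tcp goal [0.419  0.1858 0.2175]  shift now-frame [ 0.5744 -0.0596  0.1434]  rotvec [0.006  0.0059 0.0017]  shift goal-frame [ 0.5735 -0.0597  0.1471]
```

>>> {"method": "send_rows", "body": {"xyz": [[0.0479, -0.005, 0], [0.0479, -0.005, 0], [0.0479, -0.005, 0], [0.0479, -0.005, 0], [0.0479, -0.005, 0], [0.0479, -0.005, 0], [0.0479, -0.005, 0], [0.0479, -0.005, 0], [0.0479, -0.005, 0], [0.0479, -0.005, 0], [0.0479, -0.005, 0], [0.0479, -0.005, 0], [0, 0, 0.035], [0, 0, 0.035], [0, 0, 0.035], [0, 0, 0.03], [0, 0, 0]], "rotation": [[0.006, 0.006, 0], [0, 0, 0], [0, 0, 0], [0, 0, 0], [0, 0, 0], [0, 0, 0], [0, 0, 0], [0, 0, 0], [0, 0, 0], [0, 0, 0], [0, 0, 0], [0, 0, 0], [0, 0, 0], [0, 0, 0], [0, 0, 0], [0, 0, 0], [0, 0, 0]], "jaw": [0.9, 0.9, 0.9, 0.9, 0.9, 0.9, 0.9, 0.9, 0.9, 0.9, 0.9, 0.9, 0.9, 0.9, 0.9, 0.9, 0.9], "newtons": 25}}

```text
time_s: 37.25
tool_pos: [0.4131, 0.1874, 0.2232]
tool_rot: [-179.1, -0.2, 101.5]
force: [-0.6, -0.5, 0.5]
grip_width: 0.0785
grasp_force: 0.0
```

```bash
python3 plan.py .419 .1858 .024 101.4 0 0
```

```text
t 37.25 pos [0.4131 0.1874 0.2232] rpy [-179.1   -0.2  101.5] q [-25.   5.  -2. 121.  -0.  54. -16.] w 0.0785
tcp goal [0.419  0.1858 0.1875]  shift now-frame [-0.0029  0.0061  0.0356]  rotvec [-0.0163 -0.0043  0.0019]  shift goal-frame [-0.0028  0.0055  0.0357]
```

>>> {"method": "send_rows", "body": {"xyz": [[-0.0028, 0.0055, 0], [0, 0, 0.017], [0, 0, 0.018], [0, 0, 0], [0, 0, 0], [0, 0, 0], [0, 0, 0], [0, 0, 0], [0, 0, 0], [0, 0, 0]], "rotation": [[-0.0163, -0.004, 0], [0, 0, 0], [0, 0, 0], [0, 0, 0], [0, 0, 0], [0, 0, 0], [0, 0, 0], [0, 0, 0], [0, 0, 0], [0, 0, 0]], "jaw": [0.9, 0.9, 0.9, 0.9, 0, 0, 0, 0, 0, 0]}}

```text
time_s: 38.25
tool_pos: [0.4217, 0.1872, 0.1926]
tool_rot: [179.5, -0.2, 101.5]
force: [-1.4, -0.7, 5.9]
grip_width: 0.0526
grasp_force: 25.0
```

```bash
python3 plan.py .5767 -.303 .086 101.4 0 0.03
```

```text
t 38.25 pos [0.4217 0.1872 0.1926] rpy [179.5  -0.2 101.5] q [-25.   8.  -2. 122.   0.  49. -16.] w 0.0526
tcp goal [ 0.5767 -0.303   0.2795]  shift now-frame [-0.511   0.0548 -0.0878]  rotvec [ 0.0093 -0.0028  0.0019]  shift goal-frame [-0.5112  0.055  -0.0869]
```

>>> {"method": "send_rows", "body": {"xyz": [[0, 0, -0.04], [0, 0, -0.04], [0, 0, -0.04], [0, 0, -0.04], [-0.0465, 0.005, 0], [-0.0465, 0.005, 0], [-0.0465, 0.005, 0], [-0.0465, 0.005, 0], [-0.0465, 0.005, 0], [-0.0465, 0.005, 0], [-0.0465, 0.005, 0], [-0.0465, 0.005, 0], [-0.0465, 0.005, 0], [-0.0465, 0.005, 0], [-0.0465, 0.005, 0], [0, 0, 0.01], [0, 0, 0]], "rotation": [[0, 0, 0], [0, 0, 0], [0, 0, 0], [0, 0, 0], [0, 0, 0], [0, 0, 0], [0, 0, 0], [0, 0, 0], [0, 0, 0], [0, 0, 0], [0, 0, 0], [0, 0, 0], [0, 0, 0], [0, 0, 0], [0, 0, 0], [0, 0, 0], [0, 0, 0]], "jaw": [0, 0, 0, 0, 0, 0, 0, 0, 0, 0, 0, 0, 0, 0, 0, 0, 0], "newtons": 30}}

```text
time_s: 39.95
tool_pos: [0.5755, -0.3049, 0.3387]
tool_rot: [179.7, -0.2, 101.3]
force: [1.0, 1.4, 0.1]
grip_width: 0.0524
grasp_force: 30.0
```

```bash
python3 plan.py .5767 -.303 .089 101.4 0 0; python3 - <<'E'
from h import *
c=env.read_camera("scene"); cv2.imwrite("pics/o.png",cv2.resize(c["image"][90:310,130:530],None,fx=2,fy=2))
E
```

```text
t 39.95 pos [ 0.5755 -0.3049  0.3387] rpy [179.7  -0.2 101.3] q [  7.  22.  24.  89. -10.  72.  44.] w 0.0524
tcp goal [ 0.5767 -0.303   0.2525]  shift now-frame [0.0013 0.0012 0.0862]  rotvec [ 0.005  -0.0043 -0.0009]  shift goal-frame [0.0016 0.0016 0.0862]
```

View pics/o.png

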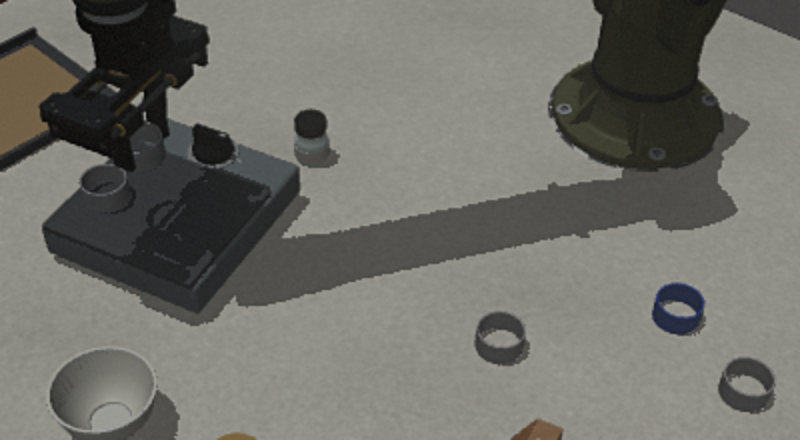

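The first ring lies flat on the plate at crop (105,187). The second is in the hand, and ring3 is at (747,385) on the worktop.

>>> {"method": "send_rows", "body": {"xyz": [[0.0015, 0.0014, 0.035], [0, 0, 0.03], [0, 0, 0.014], [0, 0, 0.004], [0, 0, 0], [0, 0, 0]], "rotation": [[0.005, -0.004, 0], [0, 0, 0], [0, 0, 0], [0, 0, 0], [0, 0, 0], [0, 0, 0]], "jaw": [0, 0, 0, 0, 0, 0]}}

```text
time_s: 40.6
tool_pos: [0.5784, -0.3021, 0.2599]
tool_rot: [179.6, 0.2, 101.5]
force: [0.5, 0.4, -0.1]
grip_width: 0.0523
grasp_force: 30.0
```

>>> {"method": "send_rows", "body": {"xyz": [[0, 0, 0.002], [0, 0, 0.001], [0, 0, 0], [0, 0, 0]], "rotation": [[0, 0, 0], [0, 0, 0], [0, 0, 0], [0, 0, 0]], "jaw": [0, 0, 0, 0]}}

```text
time_s: 41.0
tool_pos: [0.5778, -0.3021, 0.2553]
tool_rot: [179.8, 0.1, 101.5]
force: [0.1, -1.1, -1.2]
grip_width: 0.0523
grasp_force: 30.0
```

>>> {"method": "send_rows", "body": {"xyz": [[0, 0, 0.0015], [0, 0, 0.0015], [0, 0, 0], [0, 0, 0]], "rotation": [[0, 0, 0], [0, 0, 0], [0, 0, 0], [0, 0, 0]], "jaw": [0, 0, 0, 0]}}

```text
time_s: 41.4
tool_pos: [0.5778, -0.3022, 0.2528]
tool_rot: [179.8, 0.1, 101.5]
force: [-2.0, 2.0, 4.7]
grip_width: 0.0524
grasp_force: 30.0
```

>>> {"method": "send_rows", "body": {"xyz": [[0, 0, 0.001], [0, 0, 0], [0, 0, 0]], "rotation": [[0, 0, 0], [0, 0, 0], [0, 0, 0]], "jaw": [0, 0, 0]}}

```text
time_s: 41.7
tool_pos: [0.5778, -0.3022, 0.2527]
tool_rot: [179.7, 0.1, 101.5]
force: [-3.6, 1.8, 9.3]
grip_width: 0.0524
grasp_force: 30.0
```

>>> {"method": "send_rows", "body": {"xyz": [[0, 0, -0.0005], [0, 0, 0], [0, 0, 0], [0, 0, -0.01], [0, 0, -0.03], [0, 0, -0.04], [0, 0, -0.03], [0, 0, 0]], "rotation": [[0, 0, 0], [0, 0, 0], [0, 0, 0], [0, 0, 0], [0, 0, 0], [0, 0, 0], [0, 0, 0], [0, 0, 0]], "jaw": [0.9, 0.9, 0.9, 0.9, 0.9, 0.9, 0.9, 0.9]}}

```text
time_s: 42.5
tool_pos: [0.5784, -0.303, 0.3678]
tool_rot: [179.3, 0.4, 101.5]
force: [0.5, 0.3, 0.1]
grip_width: 0.078
grasp_force: 0.0
```

```bash
python3 plan.py .4445 .0913 .024 101.4 0 0.03; python3 rings.py
```

```text
t 42.5 pos [ 0.5784 -0.303   0.3678] rpy [179.3   0.4 101.5] q [ 6. 20. 25. 87. -9. 74. 43.] w 0.078
tcp goal [0.4445 0.0913 0.2175]  shift now-frame [ 0.4141 -0.0544  0.1468]  rotvec [0.0118 0.0069 0.0016]  shift goal-frame [ 0.413  -0.0533  0.1503]
scene (444.5, 91) [446.6  90.3] 549
scene (419, 186) none
scene (393, 268) none
scene (353, 346.5) [335.9 330.5] 600
side (444.5, 91) [442.3  92.5] 490
side (419, 186) none
side (393, 268) none
side (353, 346.5) [346.1 324.7] 258
```

>>> {"method": "send_rows", "body": {"xyz": [[0.046, -0.006, 0], [0.046, -0.006, 0], [0.046, -0.006, 0], [0.046, -0.006, 0], [0.046, -0.006, 0], [0.046, -0.006, 0], [0.046, -0.006, 0], [0.046, -0.006, 0], [0.046, -0.006, 0], [0, 0, 0.035], [0, 0, 0.035], [0, 0, 0.035], [0, 0, 0.03], [0, 0, 0]], "rotation": [[0.011, 0.006, 0], [0, 0, 0], [0, 0, 0], [0, 0, 0], [0, 0, 0], [0, 0, 0], [0, 0, 0], [0, 0, 0], [0, 0, 0], [0, 0, 0], [0, 0, 0], [0, 0, 0], [0, 0, 0], [0, 0, 0]], "jaw": [0.9, 0.9, 0.9, 0.9, 0.9, 0.9, 0.9, 0.9, 0.9, 0.9, 0.9, 0.9, 0.9, 0.9], "newtons": 25}}

```text
time_s: 44.0
tool_pos: [0.4378, 0.0927, 0.2238]
tool_rot: [-178.9, -0.2, 101.5]
force: [-0.1, -0.0, -0.5]
grip_width: 0.0781
grasp_force: 0.0
```

```bash
python3 plan.py .4445 .0913 .022 101.4 0 0
```

```text
t 44.0 pos [0.4378 0.0927 0.2238] rpy [-178.9   -0.2  101.5] q [-21.   4.   6. 122.  -1.  54.  -3.] w 0.0781
tcp goal [0.4445 0.0913 0.1855]  shift now-frame [-0.0029  0.007   0.0382]  rotvec [-0.0184 -0.0035  0.002 ]  shift goal-frame [-0.0027  0.0063  0.0383]
```

>>> {"method": "send_rows", "body": {"xyz": [[-0.0027, 0.0063, 0], [0, 0, 0.019], [0, 0, 0.019], [0, 0, 0], [0, 0, 0], [0, 0, 0], [0, 0, 0], [0, 0, 0], [0, 0, 0], [0, 0, 0]], "rotation": [[-0.0184, -0.0035, 0], [0, 0, 0], [0, 0, 0], [0, 0, 0], [0, 0, 0], [0, 0, 0], [0, 0, 0], [0, 0, 0], [0, 0, 0], [0, 0, 0]], "jaw": [0.9, 0.9, 0.9, 0.9, 0, 0, 0, 0, 0, 0]}}

```text
time_s: 45.0
tool_pos: [0.4482, 0.0922, 0.1912]
tool_rot: [179.3, -0.1, 101.5]
force: [-1.7, -0.3, 5.6]
grip_width: 0.0521
grasp_force: 25.0
```

```bash
python3 plan.py .5644 -.2422 .086 101.4 0 0.03
```

```text
t 45.0 pos [0.4482 0.0922 0.1912] rpy [ 1.793e+02 -1.000e-01  1.015e+02] q [-21.   8.   6. 123.  -1.  49.  -2.] w 0.0521
tcp goal [ 0.5644 -0.2422  0.2795]  shift now-frame [-0.3507  0.0483 -0.0882]  rotvec [ 0.0117 -0.0013  0.0017]  shift goal-frame [-0.3508  0.0478 -0.0883]
```

>>> {"method": "send_rows", "body": {"xyz": [[0, 0, -0.04], [0, 0, -0.04], [0, 0, -0.04], [0, 0, -0.04], [-0.0438, 0.006, 0], [-0.0438, 0.006, 0], [-0.0438, 0.006, 0], [-0.0438, 0.006, 0], [-0.0438, 0.006, 0], [-0.0438, 0.006, 0], [-0.0438, 0.006, 0], [-0.0438, 0.006, 0], [0, 0, 0.01], [0, 0, 0]], "rotation": [[0.01, 0, 0], [0, 0, 0], [0, 0, 0], [0, 0, 0], [0, 0, 0], [0, 0, 0], [0, 0, 0], [0, 0, 0], [0, 0, 0], [0, 0, 0], [0, 0, 0], [0, 0, 0], [0, 0, 0], [0, 0, 0]], "jaw": [0, 0, 0, 0, 0, 0, 0, 0, 0, 0, 0, 0, 0, 0], "newtons": 30}}

```text
time_s: 46.4
tool_pos: [0.5637, -0.2429, 0.3381]
tool_rot: [-179.9, -0.1, 101.3]
force: [0.1, 0.1, -0.8]
grip_width: 0.0525
grasp_force: 30.0
```

```bash
python3 plan.py .5644 -.2422 .088 101.4 0 0
```

```text
t 46.4 pos [ 0.5637 -0.2429  0.3381] rpy [-1.799e+02 -1.000e-01  1.013e+02] q [ 0. 17. 25. 94. -8. 70. 38.] w 0.0525
tcp goal [ 0.5644 -0.2422  0.2515]  shift now-frame [0.0003 0.001  0.0866]  rotvec [-0.0022 -0.0024 -0.0009]  shift goal-frame [0.0005 0.0008 0.0866]
```

>>> {"method": "send_rows", "body": {"xyz": [[0.0003, 0.001, 0.035], [0, 0, 0.03], [0, 0, 0.014], [0, 0, 0.006], [0, 0, 0], [0, 0, 0]], "rotation": [[0, 0, 0], [0, 0, 0], [0, 0, 0], [0, 0, 0], [0, 0, 0], [0, 0, 0]], "jaw": [0, 0, 0, 0, 0, 0]}}

```text
time_s: 47.0
tool_pos: [0.5659, -0.2413, 0.2567]
tool_rot: [179.8, -0.0, 101.5]
force: [-0.1, 0.3, -0.0]
grip_width: 0.0523
grasp_force: 30.0
```

>>> {"method": "send_rows", "body": {"xyz": [[0, 0, 0.002], [0, 0, 0.001], [0, 0, 0], [0, 0, 0]], "rotation": [[0, 0, 0], [0, 0, 0], [0, 0, 0], [0, 0, 0]], "jaw": [0, 0, 0, 0]}}

```text
time_s: 47.4
tool_pos: [0.5653, -0.2414, 0.2524]
tool_rot: [179.9, -0.1, 101.5]
force: [-0.5, 0.5, -0.5]
grip_width: 0.0521
grasp_force: 30.0
```

>>> {"method": "send_rows", "body": {"xyz": [[0, 0, 0.001], [0, 0, 0.001], [0, 0, 0], [0, 0, 0]], "rotation": [[0, 0, 0], [0, 0, 0], [0, 0, 0], [0, 0, 0]], "jaw": [0, 0, 0, 0]}}

```text
time_s: 47.8
tool_pos: [0.5654, -0.2415, 0.2515]
tool_rot: [179.9, -0.1, 101.5]
force: [-1.7, 1.4, 6.2]
grip_width: 0.0524
grasp_force: 30.0
```

>>> {"method": "send_rows", "body": {"xyz": [[0, 0, 0], [0, 0, 0], [0, 0, 0], [0, 0, -0.01], [0, 0, -0.03], [0, 0, -0.04], [0, 0, -0.04], [0.04, 0, -0.02], [0.04, 0, 0], [0.04, 0, 0], [0.04, 0, 0], [0.04, 0, 0], [0, 0, 0]], "rotation": [[0, 0, 0], [0, 0, 0], [0, 0, 0], [0, 0, 0], [0, 0, 0], [0, 0, 0], [0, 0, 0], [0, 0, 0], [0, 0, 0], [0, 0, 0], [0, 0, 0], [0, 0, 0], [0, 0, 0]], "jaw": [0.9, 0.9, 0.9, 0.9, 0.9, 0.9, 0.9, 0.9, 0.9, 0.9, 0.9, 0.9, 0.9]}}

```text
time_s: 49.1
tool_pos: [0.5247, -0.0391, 0.3911]
tool_rot: [179.9, -0.3, 102.0]
force: [0.2, -0.4, 0.0]
grip_width: 0.0783
grasp_force: 0.0
```

```bash
python3 plan.py .451 -.331 .08 101 0 0.05; python3 - <<'E'
from h import *
f=lambda i,w:cv2.resize(cv2.convertScaleAbs(i,alpha=1.8),None,fx=w,fy=w,interpolation=cv2.INTER_CUBIC)
a=f(env.read_camera("scene")["image"][135:255,140:290],2.6)
b=f(env.read_camera("side")["image"][120:230,330:460],3)
w=f(env.read_camera("wrist")["image"],.6)
print(a.shape,b.shape,w.shape)
o=np.zeros((600,790,3),np.uint8);o[:a.shape[0],:a.shape[1]]=a;o[:b.shape[0],395:395+b.shape[1]]=b
ww=cv2.resize(w,(336,252));o[345:597,:336]=ww;cv2.imwrite("pics/p.png",o)
E
```

```text
t 49.1 pos [ 0.5247 -0.0391  0.3911] rpy [179.9  -0.3 102. ] q [-15.   3.  17. 102.  -1.  74.  15.] w 0.0783
tcp goal [ 0.451  -0.331   0.2935]  shift now-frame [-0.2705 -0.1332  0.0961]  rotvec [ 0.0021 -0.0045  0.0182]  shift goal-frame [-0.2724 -0.128   0.0976]
(312, 390, 3) (330, 390, 3) (288, 384, 3)
```

View pics/p.png

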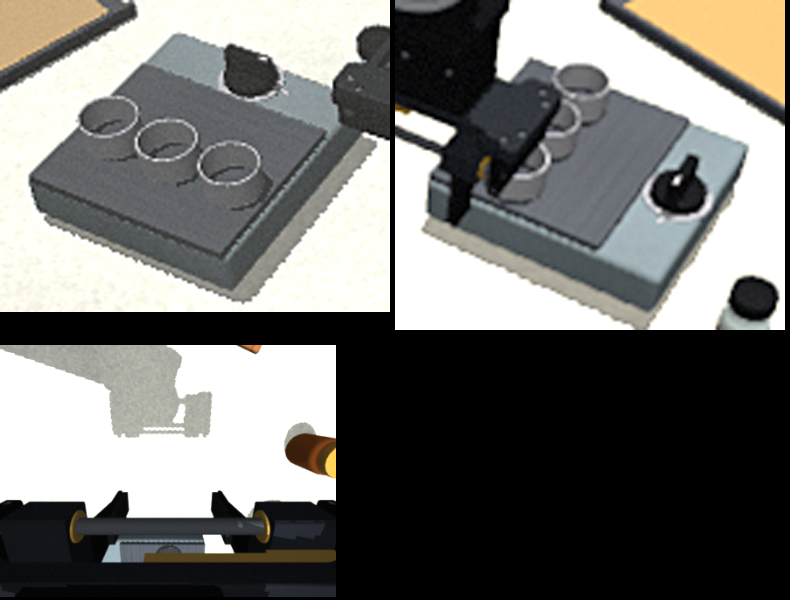

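The three rings lie flat and apart on the plate: (108,118), (166,140) and (229,163) in the left crop. The dial bar is at (250,65) in the left view and (682,180) in the right. I'll zoom in to get its direction.

```bash
python3 - <<'E'
from h import *
f=lambda i:cv2.resize(cv2.convertScaleAbs(i,alpha=2.6),(390,390),interpolation=cv2.INTER_CUBIC)
a=f(env.read_camera("scene")["image"][145:180,219:254]); b=f(env.read_camera("side")["image"][164:199,407:442])
cv2.imwrite("pics/q.png",np.hstack([a,np.zeros((390,10,3),np.uint8),b]))
E
```

```text
(no output)
```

View pics/q.png

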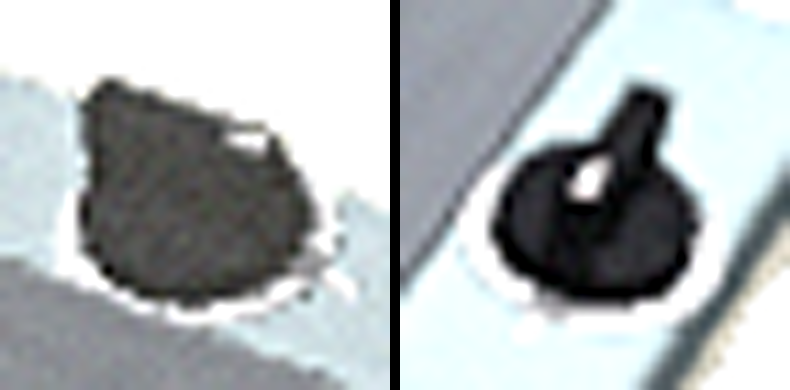

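```bash
python3 - <<'E'
from h import *
k=35/390
for n,o,ps in(("scene",(219,145),[(96,92),(268,145)]),("side",(407,164),[(250,92),(188,182)])):
    c=env.read_camera(n); q=ray(c,np.array(ps)*k+o,.087)[:,:2]*1000; d=q[1]-q[0]
    print(n,q.round(1).tolist(),q.mean(0).round(1),np.hypot(*d).round(1),np.degrees(np.arctan2(d[1],d[0])).round(1))
for n,o,p in(("scene",(219,145),(197,225)),("side",(407,164),(197,222))):
    c=env.read_camera(n); print("foot@.063",ray(c,np.array(p)*k+o,.063)*1000)
E
```

```text
scene [[458.1, -352.7], [447.5, -312.2]] [ 452.8 -332.4] 41.8 104.6
side [[452.2, -350.6], [445.0, -314.7]] [ 448.6 -332.6] 36.7 101.3
foot@.063 [[ 457.18716362 -327.10275168   63.        ]]
foot@.063 [[ 446.72774873 -329.14373454   63.        ]]
```

```bash
python3 plan.py .451 -.3315 .086 101.4 0 0.03
```

```text
t 49.55 pos [ 0.5254 -0.0466  0.3904] rpy [ 1.799e+02 -1.000e-01  1.014e+02] q [-14.   4.  17. 102.  -1.  74.  15.] w 0.0784
tcp goal [ 0.451  -0.3315  0.2795]  shift now-frame [-0.2647 -0.1293  0.1105]  rotvec [ 0.0009 -0.001  -0.0002]  shift goal-frame [-0.2646 -0.1292  0.1109]
```

>>> {"method": "send_rows", "body": {"xyz": [[-0.0378, -0.0185, 0], [-0.0378, -0.0185, 0], [-0.0378, -0.0185, 0], [-0.0378, -0.0185, 0], [-0.0378, -0.0185, 0], [-0.0378, -0.0185, 0], [-0.0378, -0.0185, 0], [0, 0, 0.037], [0, 0, 0.037], [0, 0, 0.037], [0, 0, 0]], "rotation": [[0, 0, 0], [0, 0, 0], [0, 0, 0], [0, 0, 0], [0, 0, 0], [0, 0, 0], [0, 0, 0], [0, 0, 0], [0, 0, 0], [0, 0, 0], [0, 0, 0]], "jaw": [0.5, 0.5, 0.5, 0.5, 0.5, 0.5, 0.5, 0.5, 0.5, 0.5, 0.5], "newtons": 30}}

```text
time_s: 50.65
tool_pos: [0.4492, -0.3294, 0.2741]
tool_rot: [-179.6, -0.4, 101.4]
force: [-0.0, 0.7, -1.2]
grip_width: 0.0436
grasp_force: 0.0
```

```bash
python3 plan.py .451 -.3315 .086 101.4 0 0.0
```

```text
t 50.65 pos [ 0.4492 -0.3294  0.2741] rpy [-179.6   -0.4  101.4] q [  6.  14.  32. 106.  -9.  62.  52.] w 0.0436
tcp goal [ 0.451  -0.3315  0.2495]  shift now-frame [-0.0026  0.0016  0.0245]  rotvec [-0.0071 -0.0072  0.0007]  shift goal-frame [-0.0024  0.0014  0.0246]
```

>>> {"method": "send_rows", "body": {"xyz": [[-0.0024, 0.0014, 0], [0, 0, 0.012], [0, 0, 0.0115], [0, 0, 0], [0, 0, 0]], "rotation": [[-0.007, -0.007, 0], [0, 0, 0], [0, 0, 0], [0, 0, 0], [0, 0, 0]], "jaw": [0.5, 0.5, 0.5, 0.5, 0.5]}}

```text
time_s: 51.15
tool_pos: [0.4533, -0.3326, 0.2555]
tool_rot: [179.5, 0.3, 101.5]
force: [0.3, 0.8, 0.1]
grip_width: 0.0436
grasp_force: 0.0
```

```bash
python3 plan.py .451 -.3315 .086 101.4 0 0.0; python3 rings.py | grep 353; python3 - <<'E'
from h import *
c=env.read_camera("scene")["image"]; cv2.imwrite("pics/r.png",cv2.resize(c[100:420,120:540],(787,600)))
E
```

```text
t 51.15 pos [ 0.4533 -0.3326  0.2555] rpy [179.5   0.3 101.5] q [  6.  16.  31. 107. -10.  59.  53.] w 0.0436
tcp goal [ 0.451  -0.3315  0.2495]  shift now-frame [ 0.0016 -0.0021  0.006 ]  rotvec [0.008  0.0057 0.0018]  shift goal-frame [ 0.0015 -0.0021  0.006 ]
scene (353, 346.5) [336.  330.4] 600
side (353, 346.5) [346.1 324.7] 258
```

View pics/r.png

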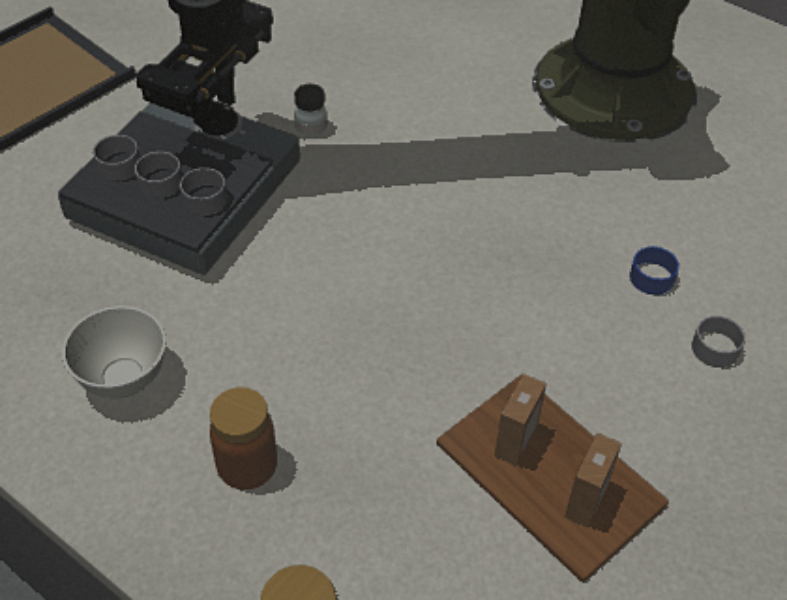

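Everything is ready: three rings are on the plate, both cartons stand, the fourth ring is at (718,342), and the bystanders haven't moved. Now the dial.

>>> {"method": "send_rows", "body": {"xyz": [[0.0015, -0.002, 0.003], [0, 0, 0.002], [0, 0, 0], [0, 0, 0], [0, 0, 0], [0, 0, 0], [0, 0, 0], [0, 0, 0], [0, 0, 0]], "rotation": [[0.007, 0.005, 0], [0, 0, 0], [0, 0, 0], [0, 0, 0], [0, 0, 0], [0, 0, 0], [0, 0, 0], [0, 0, 0], [0, 0, 0]], "jaw": [0.5, 0.5, 0.5, 0, 0, 0, 0, 0, 0], "newtons": 30}}

```text
time_s: 52.2
tool_pos: [0.4515, -0.3315, 0.2505]
tool_rot: [179.9, 0.1, 101.5]
force: [1.4, 0.3, -1.0]
grip_width: 0.0115
grasp_force: 30.0
```

```bash
python3 plan.py .451 -.3315 .086 101.4 0 0.0
```

```text
t 52.2 pos [ 0.4515 -0.3315  0.2505] rpy [1.799e+02 1.000e-01 1.015e+02] q [  6.  16.  31. 107. -10.  59.  53.] w 0.0115
tcp goal [ 0.451  -0.3315  0.2495]  shift now-frame [ 0.0001 -0.0005  0.001 ]  rotvec [0.0019 0.0012 0.0019]  shift goal-frame [ 0.0001 -0.0005  0.001 ]
```

Gripped at 11.5 mm. I'll turn it clockwise by about 1.2 rad.

>>> {"method": "send_rows", "body": {"xyz": [[0, 0, 0], [0, 0, 0], [0, 0, 0], [0, 0, 0], [0, 0, 0], [0, 0, 0], [0, 0, 0], [0, 0, 0], [0, 0, 0]], "rotation": [[0, 0, 0.1], [0, 0, 0.1], [0, 0, 0.1], [0, 0, 0.1], [0, 0, 0.1], [0, 0, 0.1], [0, 0, 0.1], [0, 0, 0.1], [0, 0, 0]], "jaw": [0, 0, 0, 0, 0, 0, 0, 0, 0], "newtons": 40}}

```text
time_s: 53.1
tool_pos: [0.4524, -0.3315, 0.2505]
tool_rot: [179.7, -0.0, 55.6]
force: [5.3, -1.2, -4.6]
grip_width: 0.0117
grasp_force: 40.0
```

>>> {"method": "send_rows", "body": {"xyz": [[0, 0, 0], [0, 0, 0], [0, 0, 0], [0, 0, 0], [0, 0, 0], [0, 0, 0]], "rotation": [[0, 0, 0.1], [0, 0, 0.1], [0, 0, 0.1], [0, 0, 0.1], [0, 0, 0], [0, 0, 0]], "jaw": [0, 0, 0, 0, 0, 0]}}

```text
time_s: 53.7
tool_pos: [0.4526, -0.3318, 0.2506]
tool_rot: [179.7, -0.2, 32.8]
force: [6.1, -2.8, -6.2]
grip_width: 0.0119
grasp_force: 40.0
```

Now I'll release, rise straight up, and check.

>>> {"method": "send_rows", "body": {"xyz": [[0, 0, 0], [0, 0, 0], [0, 0, 0], [0, 0, -0.01], [0, 0, -0.03], [0, 0, -0.04], [0, 0, -0.04], [0, 0, -0.03], [-0.03, 0.03, 0], [-0.03, 0.03, 0], [-0.03, 0.03, 0], [-0.03, 0.03, 0], [0, 0, 0]], "rotation": [[0, 0, 0], [0, 0, 0], [0, 0, 0], [0, 0, 0], [0, 0, 0], [0, 0, 0], [0, 0, 0], [0, 0, 0], [0, 0, 0], [0, 0, 0], [0, 0, 0], [0, 0, 0], [0, 0, 0]], "jaw": [0.5, 0.5, 0.5, 0.5, 0.5, 0.5, 0.5, 0.5, 0.5, 0.5, 0.5, 0.5, 0.5]}}

```text
time_s: 55.0
tool_pos: [0.4101, -0.5029, 0.401]
tool_rot: [179.8, 0.3, 32.2]
force: [-0.5, -1.3, -0.3]
grip_width: 0.0434
grasp_force: 0.0
```

```bash
python3 - <<'E'
from h import *
f=lambda i,w:cv2.resize(cv2.convertScaleAbs(i,alpha=1.7),w,interpolation=cv2.INTER_CUBIC)
a=env.read_camera("scene")["image"]; b=env.read_camera("side")["image"]; print(env.get_obs()["tool_pos"],env.get_obs()["time_s"])
o=np.zeros((600,800,3),np.uint8);o[:300,:400]=f(a,(400,300));o[:300,400:]=f(b,(400,300))
o[300:,:400]=f(a[130:242,140:290],(400,300));o[300:,400:]=f(b[120:220,330:463],(400,300))
cv2.imwrite("pics/t.png",o)
E
```

```text
[ 0.41367261 -0.49837073  0.40071833] 55.1
```

View pics/t.png

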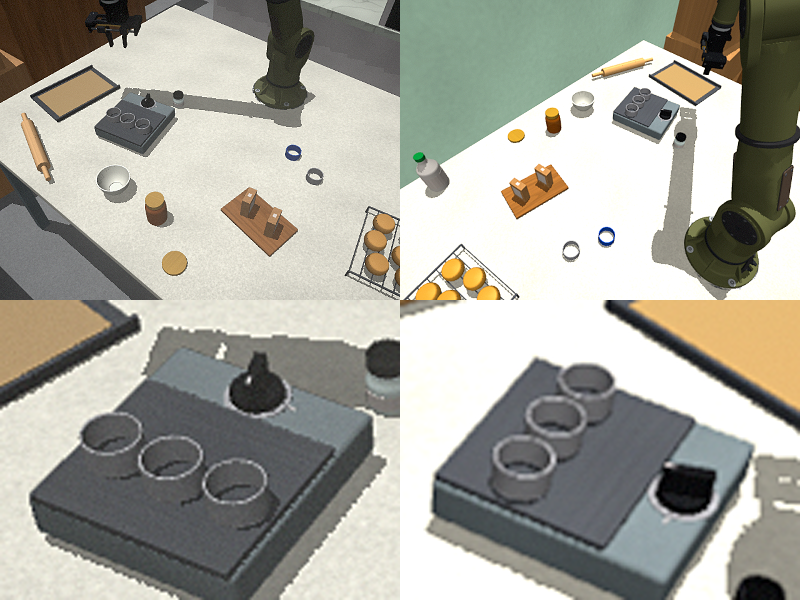

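The dial bar has swung round to on ((258,385) left, (688,480) right). The three rings are flat on the plate, both cartons are upright, and the fourth ring is on the worktop at (314,175). I'm handing in.

```bash
python3 -c "
from cell import env
print(env.sign_off())"
```

```text
the job is handed in; nothing more can be done
None
```

The job is handed in at 55 s on the robot clock: both cartons present stand upright on the board, three rings lie flat on the griddle plate, the fourth is on the worktop, the dial was then turned to on, and the jars and bowl look unmoved.

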